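# Repack the travel coffee case

## Task

Pack up the travel coffee set: press each of the loose boxes (wooden spoon box, white sugar box, orange round-ended filter box) that is on the table flat and square into the pocket of its shape in the wooden case, and stand every green tin upright in the framed wooden stand with its heavier end down - lift a tin to find out which end is heavy, as both look the same. Leave the cups, jug, saucer and loose spoon where they are.

Things in the scene. Friction and masses are not known exactly. Their poses are not given: they have to be found in the camera images.
- case: fixed dark wooden fitted case, 184 (x) x 258 (y) mm, 20 mm high; its three pockets lie side by side along its y and are 12 mm deep with a floor 8 mm above the table; origin at the table under its centre. Its walls are level with each other, 32 mm wide between the pockets
- pocket_spoon (a point): centre of the floor of the long pocket (154 x 44 mm, length along x), at case (0, -91, 8) mm
- pocket_sugar (a point): centre of the floor of the middle pocket (94 x 64 mm, length along x), at case (0, -5, 8) mm
- pocket_filter (a point): centre of the floor of the pocket with one rounded end (114 x 54 mm, length along x, rounded end at +x), at case (0, 86, 8) mm
- stand: fixed wooden stand, 116 (x) x 226 (y) mm, with a floor 8 mm above the table and a low rim all round, 8 mm wide and 8 mm above the floor (100 x 210 mm inside): room for two upright tins side by side along y; origin at the table under its centre
- spoon_box: closed light wooden box with brass bands, 150 x 40 x 34 mm; fits the long pocket with 2 mm play all round, either way round; origin at the centre of its underside, x along its length, z up. May be absent
- sugar_box: closed white box with a blue line, 90 x 60 x 34 mm; fits the middle pocket with 2 mm play all round, either way round; origin at the centre of its underside, x along its length, z up. May be absent
- filter_box: closed orange box, 110 x 50 x 34 mm, its +x end a half round of 25 mm radius, its -x end square; fits its pocket with 2 mm play only with the round end at the pocket's round end; origin at the centre of its underside (midway of the 110 mm), x along its length, z up. May be absent
- tin_a: closed green tin, 2 brass bands, 100 x 50 x 36 mm, about 0.45 kg; origin at its centre, x along its length, y across its 50 mm width, z through its thickness. Starts lying on a broad face. A weight inside one end puts its centre of mass about 25 mm from the centre; the ends look alike, either (+x or -x) may be heavy: lift it to feel or see which way it tips. May be absent
- tin_b: closed green tin, 2 brass bands, 100 x 50 x 36 mm, about 0.45 kg; origin at its centre, x along its length, y across its 50 mm width, z through its thickness. Starts lying on a broad face. A weight inside one end puts its centre of mass about 25 mm from the centre; the ends look alike, either (+x or -x) may be heavy: lift it to feel or see which way it tips. May be absent
- tin_c: closed green tin, 2 brass bands, 100 x 50 x 36 mm, about 0.45 kg; origin at its centre, x along its length, y across its 50 mm width, z through its thickness. Starts lying on a broad face. A weight inside one end puts its centre of mass about 25 mm from the centre; the ends look alike, either (+x or -x) may be heavy: lift it to feel or see which way it tips. May be absent
- cup_a: white cup, 72 mm across, 58 mm high; bystander
- cup_b: white cup, 72 mm across, 58 mm high; bystander
- jug: white milk jug, 74 mm across, 95 mm high; bystander
- saucer: white saucer, 110 mm across, 14 mm high; bystander
- spoon: spoon, 150 mm long, lying; bystander
Mind the look-alikes: they are no part of the job. What is shaped like the sugar_box but purple is not meant.

How it is judged:
By the outcome, as a careful person would: the job done as asked, in the order asked, and still so for the second after the job is handed in, with the robot touching nothing.
Of spoon_box, sugar_box, filter_box only 2 to 3 are there at a start; the rules pass over those that are not, and their reading is None.
Of tin_a, tin_b, tin_c only 2 to 2 are there at a start; the rules pass over those that are not, and their reading is None.
At some moment in a run one of spoon_box, sugar_box, filter_box may be knocked a few centimetres aside while the robot is not near it.
It also fails if it takes over 208 s, if anything falls off the work surface, if the arm or the gripper's body presses on something with over 40 N, if the wrist force passes 120 N, or if a joint passes its speed limit or range.

## Robot

A 6-joint arm with a two-finger parallel gripper is mounted at the origin on the work surface. World frame = base frame: x ahead of the robot, y to its left, z up, the work surface at z = 0. Lengths are in m, angles in rad, forces in N, time in s.
With the tool pointing down it reaches from about 0.25 to 0.725 m from the base axis. Payload 4 kg.
Tool frame: the origin (TCP) lies midway between the tips of the shut fingers; the grasp point (between the pads) lies 19 mm behind it; z points along the fingers, y is the direction in which the jaws open and shut (so a half turn about z gives the same grasp; the last joint's range is limited). The gripper opens to 85 mm and grips with 20 to 120 N. Pads are 22 mm wide; open, the fingers measure 114 mm over their backs; the gripper's body (76 mm by 85 mm) begins 54 mm behind the grasp point. The pads swing forward as they close: fully open they stand 13 mm farther back than shut.
Start: joints at [-1.196, 0.241, 0.005, 1.335, 0, 1.571], TCP at [0.183, -0.465, 0.231] pointing down, gripper open.
Joint ranges: [-2.72, 2.72], [-1.05, 1.87], [-1.09, 1.28], [-1.99, 2.15], [-1.42, 1.44], [-3.14, 3.14]. Speed limits (rad/s): [2.79, 2.79, 3.14, 3.14, 3.14, 3.14].

## Interface

Orientations are given as a unit quaternion [x, y, z, w].
In Python, from workcell import get_obs, camera, camera_model, job_done, masks_of gives the robot as it stands.
- The arm moves only by the tool jog_arm, never from a script. Its argument "deltas" is a list that holds one entry, the list of rows, each a list of 7 numbers: the shift along the tool's x, y, z in mm, then the turn, a rotation vector about the tool's x, y, z in degrees, then the finger opening in mm, from 0 to 85.4. A call has 1 to 5 rows; each row shifts and turns the pose as measured when the row begins, along the tool's axes as they then stand; what a row does not reach is not made up. A row lasts 1/10 s, in which the tool goes at most 50 mm and 8.59 degrees, less where a joint would pass 70% of its speed; a pose out of reach is approached as far as the arm can. A call with a gripper value outside its range is refused whole. The fingers move at their own pace and stop on an object; the grip force is fixed at half the most. Time passes only in rows, so rows that do not move let the fingers close. It gives the time, the measured TCP pose, the force and the opening at its end, in the units of the state.
- get_obs(): the state, without advancing time (a new reading comes with each control period).
- camera(name): name is "scene" or "top" or "wrist"; returns the picture (400x640x3 uint8, red, green, blue); there is no depth.
- camera_model(name): a dict with "fovy" (degrees; the focal length in pixels is half the picture's height over the tangent of half this angle, whatever the lens; pixels are square), "cx", "cy" (the principal point, pixels), "k1" (the pictures are not rectified: a ray, as slopes to the right and down, at radius r is drawn at 1 + k1 r^2 times it, then the intrinsics apply), "pose" (4x4, takes a point from camera to world coordinates); the wrist camera has in their place "T_tool_cam" (4x4, takes a point from camera to tool coordinates, whose origin is the TCP and whose axes are the flange's). Camera axes: x right, y down, z forward; pixel columns grow to the right and rows downward; lengths in m; the calibration is good to about 2 mm. A picture is of the moment at which its call begins: read the wrist's pose just before it. camera_model takes no time and is no camera call.
- job_done(): hands the job in, once; it reports no verdict.
Trained networks look in the newest picture that a camera, given by its name, has taken for a name from the list of things; names that differ only in an ending like _2 or _b are one class to them, and where a whole thing is asked for, a point or a joint stands for the part that bears it (a point fixed in the world has none). Each returns a list of dicts, best first, with "conf" (0 to 1); they miss things now and then, are a little off and sometimes report something else, mostly with a low value. They report only what shows in the picture. A call takes as long as a camera call. They do not tell look-alikes from the thing itself.
- masks_of(target, camera): "pixels" (400x640 bool, what is visible of it) and "at" ([column, row] in pixels, amid what is visible of it).
The state is a dict: "clock": time; "joint_pos": joint angles; "joint_vel": joint speeds; "tau": joint torques, N m; "eef_pos": TCP position; "tool_rot": TCP orientation; "ft_force": force on the tool from outside, world axes, zero at the start; "ft_torque": the same for the moment, N m; "grip_width": finger opening in m.
Only numpy, scipy, OpenCV 4.12 (cv2) and the standard library are available. Lean on these libraries where they do the work, as an engineer would, in place of code of your own. Each camera call takes 0.05 s, during which the arm holds its last target. There are 200 camera calls.

## Working session

There is one attempt and no reset: what is moved stays moved. The work goes in short steps, Python scripts to look and compute and a tool call to move; the robot and the scene stay as the last step left them, time stands still between calls to the robot, and variables do not carry over. Pictures are saved under pics/ and viewed, about 12 in all and at most 16, crops included, and the job is handed in when it is done.

Besides the shell and the picture viewer there is one more tool, called after "Call:" by a JSON object that holds its "name" and its "arguments". jog_arm: Moves the arm, as the interface text tells. Its arguments: {"type":"object","properties":{"deltas":{"type":"array"}},"required":["deltas"]}

```bash
mkdir -p pics; ls; cat > h.py <<'E'
import numpy as np, cv2, sys
from scipy.spatial.transform import Rotation as R
from workcell import *
def pose():
    o=get_obs(); T=np.eye(4); T[:3,:3]=R.from_quat(o['tool_rot']).as_matrix(); T[:3,3]=o['eef_pos']; return T
def cam(name):
    m=camera_model(name)
    T=np.array(m['pose']) if 'pose' in m else pose()@np.array(m['T_tool_cam'])
    f=200/np.tan(np.radians(m['fovy'])/2); K=np.array([[f,0,m['cx']],[0,f,m['cy']],[0,0,1.]])
    return T,K,np.array([m['k1'],0,0,0.])
def px2w(name,px,z,c=None):
    T,K,D=c or cam(name); px=np.array(px,float).reshape(-1,1,2)
    s=cv2.undistortPoints(px,K,D).reshape(-1,2)
    d=np.c_[s,np.ones(len(s))]@T[:3,:3].T
    t=(z-T[2,3])/d[:,2]; return T[:3,3]+d*t[:,None]
def w2px(name,P,c=None):
    T,K,D=c or cam(name); P=(np.array(P,float)-T[:3,3])@T[:3,:3]
    return cv2.projectPoints(P.reshape(-1,1,3),np.zeros(3),np.zeros(3),K,D)[0].reshape(-1,2)
def snap(name,file=None):
    c=cam(name); im=camera(name)
    if file: cv2.imwrite('pics/'+file,im[:,:,::-1])
    return c,im
def rect(mask,name,z,c):
    "min-area rect in world of mask outline at height z"
    m=mask.astype(np.uint8); cs=cv2.findContours(m,cv2.RETR_EXTERNAL,cv2.CHAIN_APPROX_NONE)[0]
    p=max(cs,key=len).reshape(-1,2); w=px2w(name,p,z,c)[:,:2]*1000
    (x,y),(a,b),th=cv2.minAreaRect(w.astype(np.float32))
    if a<b:a,b,th=b,a,th+90
    return np.round([x,y,a,b,(th+90)%180-90],1)
E
cat > a.py <<'E'
from h import *
print(get_obs())
for n in ['top','scene']:
    c,im=snap(n,n+'1.png'); print(n,c[0].round(3).tolist(),c[1][0,0])
c,im=snap('top')
for t,z in [('case',.02),('stand',.016),('spoon_box',.034),('sugar_box',.034),('filter_box',.034),('tin_a',.036),('cup_a',.058),('jug',.095),('saucer',.014),('spoon',.0)]:
    for d in masks_of(t,'top'): print(t,round(d['conf'],2),np.round(d['at']),d['pixels'].sum(),rect(d['pixels'],'top',z,c))
E
python3 a.py
```

```text
pics
{'clock': 0.0, 'joint_pos': array([-1.19599997e+00,  2.41418080e-01,  3.74176171e-03,  1.33516757e+00,
        1.77758282e-05,  1.57079222e+00]), 'joint_vel': array([-0.00079603, -0.00034518,  0.00045931, -0.00152318,  0.00015693,
        0.00133016]), 'tau': array([ 1.36375409e-03, -3.72320724e+01,  2.52406222e+01,  1.71174301e-02,
        2.99508129e-04, -2.68591080e-06]), 'eef_pos': array([ 0.18282294, -0.46472074,  0.23041707]), 'tool_rot': array([ 9.82491392e-01,  1.86305169e-01, -1.81998936e-04, -1.00751092e-03]), 'ft_force': array([-0.61618635, -0.00194108, -0.09728085]), 'ft_torque': array([0.02132214, 0.02601402, 0.00898022]), 'grip_width': 0.08538459372438531}
top [[-0.009, -0.992, 0.126, 0.355], [-1.0, 0.009, -0.005, -0.057], [0.004, -0.126, -0.992, 1.255], [0.0, 0.0, 0.0, 1.0]] 430.0851167503238
scene [[-0.653, 0.591, -0.474, 0.983], [0.758, 0.51, -0.408, 0.385], [0.001, -0.626, -0.78, 0.828], [0.0, 0.0, 0.0, 1.0]] 386.9414829451771
case 0.76 [207. 193.] 5479 [544.4 281.2 263.3 186.2  79.8]
stand 0.63 [329. 147.] 2941 [669.5 -77.1 228.7 117.1 -86.6]
spoon_box 0.65 [285. 221.] 762 [452.9  45.4 149.   42.3 -11.1]
sugar_box 0.92 [410. 290.] 681 [ 256.6 -305.1   92.4   61.4   41.3]
sugar_box 0.73 [246. 260.] 728 [331.8 158.4  96.2  62.4 -70.2]
sugar_box 0.63 [322. 229.] 640 [432.4 -60.1  89.2  59.  -15.4]
filter_box 0.92 [363. 228.] 635 [ 428.7 -164.3  110.4   50.1   -6.6]
tin_a 0.96 [408. 228.] 656 [ 425.9 -298.9  102.1   54.2   59.2]
tin_a 0.78 [443. 181.] 654 [ 567.6 -406.3  100.    59.5   43.5]
cup_a 0.86 [220. 121.] 659 [739.4 236.2 105.9  71.3  41.2]
jug 0.77 [173. 274.] 569 [303.8 348.7  79.3  64.4 -73.6]
jug 0.73 [205. 190.] 5574 [532.7 260.8 251.  176.   78.9]
spoon 0.69 [396. 136.] 410 [ 696.5 -318.2  146.4   49.8   88.4]
```

View pics/top1.png

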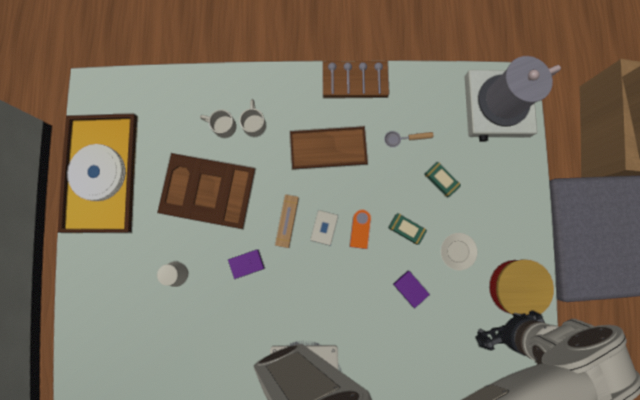

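View pics/scene1.png

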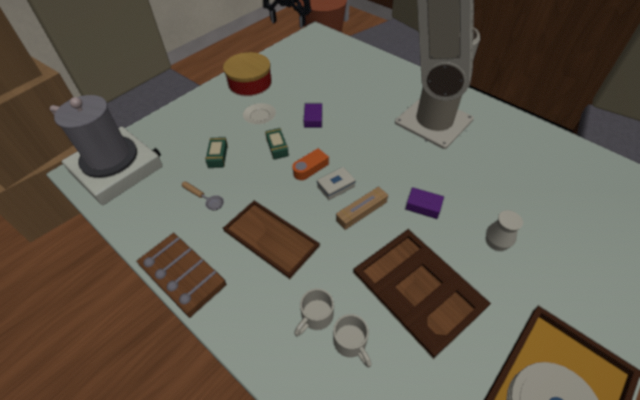

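The top picture shows the case at (207,193) and the stand at (329,147). The spoon, sugar and filter boxes are at (285,221), (324,229) and (361,229). The two tins are at (408,229) and (443,180), and the purple decoys are at (246,264) and (411,289). The scene picture agrees with this. All three boxes are on the table, and the filter box's round end points towards +x. I'll go above the case first to measure its pockets.

```bash
cat >> h.py <<'E'
def down(yaw):
    a=np.radians(yaw); return np.array([[np.cos(a),np.sin(a),0],[np.sin(a),-np.cos(a),0],[0,0,-1.]])
def plan(x,y,z,yaw=None,Rm=None,step=45,rot=7.5,n=None):
    "identical rows (constant twist) to the TCP target in mm, deg"
    from scipy.linalg import logm,expm
    T=pose(); G=np.eye(4); G[:3,:3]=Rm if Rm is not None else down(yaw); G[:3,3]=np.array([x,y,z])/1000
    E=np.linalg.inv(T)@G; rv=R.from_matrix(E[:3,:3]).as_rotvec()
    n=n or int(max(np.ceil(np.linalg.norm(E[:3,3])*1000/step),np.ceil(np.degrees(np.linalg.norm(rv))/rot),1))
    S=np.real(expm(logm(E)/n)); print(n,'x',np.r_[S[:3,3]*1000,np.degrees(R.from_matrix(S[:3,:3]).as_rotvec())].round(1).tolist())
def st():
    o=get_obs(); T=pose(); e=R.from_matrix(T[:3,:3])
    print('t',round(o['clock'],2),'tcp',(T[:3,3]*1000).round(1),'x',T[:3,0].round(3),'z',T[:3,2].round(3),'f',o['ft_force'].round(1),'tq',o['ft_torque'].round(2),'w',round(o['grip_width']*1000,1),'j',np.degrees(o['joint_pos']).round(1))
E
python3 -c "
from h import *
print(camera_model('wrist')); plan(500,240,330,-10)"
```

```text
{'fovy': 65.44030999721265, 'cx': 319.24027404102355, 'cy': 199.73925208607412, 'k1': -0.05390548132957296, 'T_tool_cam': array([[ 1.09992471e-04, -9.58847761e-01, -2.83920692e-01,
         7.08215964e-02],
       [ 9.99999459e-01, -1.88186518e-04,  1.02294282e-03,
        -1.18407242e-04],
       [-1.03427648e-03, -2.83920651e-01,  9.58847222e-01,
        -1.43268162e-01],
       [ 0.00000000e+00,  0.00000000e+00,  0.00000000e+00,
         1.00000000e+00]])}
18 x [22.3, -37.4, -5.5, 0.0, -0.0, 1.7]
```

Call:
{"name": "jog_arm", "arguments": {"deltas": [[[22,-37,-6,0,0,1.7,85],[22,-37,-6,0,0,1.7,85],[22,-37,-6,0,0,1.7,85],[22,-37,-6,0,0,1.7,85],[22,-37,-6,0,0,1.7,85]]]}}

```text
clock: 1.15
eef_pos: [0.2311, -0.2535, 0.2596]
tool_rot: [0.994, 0.105, -0.0, -0.001]
ft_force: [1.0, -0.5, 0.2]
grip_width: 0.085
```

Call:
{"name": "jog_arm", "arguments": {"deltas": [[[22,-37,-6,0,0,1.7,85],[22,-37,-6,0,0,1.7,85],[22,-37,-6,0,0,1.7,85],[22,-37,-6,0,0,1.7,85],[22,-37,-6,0,0,1.7,85]]]}}

```text
clock: 1.65
eef_pos: [0.3129, -0.0466, 0.2928]
tool_rot: [1.0, 0.026, 0.003, 0.001]
ft_force: [0.8, -0.3, -0.1]
grip_width: 0.0845
```

```bash
python3 -c "
from h import *
st(); plan(500,240,330,-10)"
```

```text
t 1.65 tcp [312.9 -46.6 292.8] x [0.999 0.051 0.007] z [ 0.007 -0.001 -1.   ] f [ 0.8 -0.3 -0.1] tq [-0.05 -0.03  0.05] w 84.5 j [ -8.5  -8.9 -14.6  84.   -0.  168.6]
8 x [21.7, -37.0, -4.6, 0.0, -0.0, 1.6]
```

Call:
{"name": "jog_arm", "arguments": {"deltas": [[[0,0,0,0,0,-8.5,85],[0,0,0,0,0,-8.5,85],[0,0,0,0,0,-8.5,85],[0,0,0,0,0,-8.5,85],[0,0,0,0,0,-8.5,85]]]}}

```text
clock: 2.15
eef_pos: [0.3158, -0.0387, 0.2949]
tool_rot: [0.92, 0.392, 0.006, 0.003]
ft_force: [0.1, -0.3, -0.0]
grip_width: 0.085
```

Call:
{"name": "jog_arm", "arguments": {"deltas": [[[0,0,0,0,0,-8.5,85],[0,0,0,0,0,-8.5,85],[0,0,0,0,0,-8.5,85],[0,0,0,0,0,-8.5,85],[0,0,0,0,0,-8.5,85]]]}}

```text
clock: 2.65
eef_pos: [0.3157, -0.0384, 0.2956]
tool_rot: [0.712, 0.702, 0.005, 0.005]
ft_force: [0.5, -0.5, 0.9]
grip_width: 0.0849
```

Call:
{"name": "jog_arm", "arguments": {"deltas": [[[0,0,0,0,0,-8.5,85],[0,0,0,0,0,-8.5,85],[0,0,0,0,0,-8.5,85],[0,0,0,0,0,-8.5,85],[0,0,0,0,0,-8.5,85]]]}}

```text
clock: 3.15
eef_pos: [0.3155, -0.0384, 0.2964]
tool_rot: [0.406, 0.914, 0.003, 0.008]
ft_force: [0.8, 0.2, 0.5]
grip_width: 0.0852
```

Call:
{"name": "jog_arm", "arguments": {"deltas": [[[0,0,0,0,0,-8.5,85],[0,0,0,0,0,-8.5,85],[0,0,0,0,0,-8.5,85],[0,0,0,0,0,-8.5,85]]]}}

```text
clock: 3.55
eef_pos: [0.3153, -0.0384, 0.297]
tool_rot: [0.118, 0.993, 0.001, 0.009]
ft_force: [0.4, -0.9, 0.3]
grip_width: 0.0849
```

```bash
python3 -c "
from h import *
st(); plan(560,270,330,170)"
```

```text
t 3.55 tcp [315.3 -38.4 297. ] x [-0.972  0.233 -0.019] z [ 0.019 -0.001 -1.   ] f [ 0.4 -0.9  0.3] tq [-0.01  0.04  0.02] w 84.9 j [ -7.   -9.4 -14.3  84.    0.1   6.5]
9 x [-19.5, 39.2, -3.4, 0.0, 0.1, -0.4]
```

Call:
{"name": "jog_arm", "arguments": {"deltas": [[[-19.5,39,-3.4,0,0.1,-0.4,85],[-19.5,39,-3.4,0,0.1,-0.4,85],[-19.5,39,-3.4,0,0.1,-0.4,85],[-19.5,39,-3.4,0,0.1,-0.4,85],[-19.5,39,-3.4,0,0.1,-0.4,85]]]}}

```text
clock: 4.05
eef_pos: [0.4553, 0.1315, 0.3182]
tool_rot: [0.104, 0.995, 0.0, 0.007]
ft_force: [1.1, -0.2, 0.1]
grip_width: 0.0851
```

Call:
{"name": "jog_arm", "arguments": {"deltas": [[[-19.5,39,-3.4,0,0.1,-0.4,85],[-19.5,39,-3.4,0,0.1,-0.4,85],[-19.5,39,-3.4,0,0.1,-0.4,85],[-19.5,39,-3.4,0,0.1,-0.4,85],[0,0,0,0,0,0,85]]]}}

```text
clock: 4.55
eef_pos: [0.5684, 0.2801, 0.3287]
tool_rot: [0.087, 0.996, -0.0, 0.003]
ft_force: [0.5, -0.7, -1.2]
grip_width: 0.0847
```

Call:
{"name": "jog_arm", "arguments": {"deltas": [[[0,0,0,0,0,0,85]]]}}

```text
clock: 4.65
eef_pos: [0.5688, 0.281, 0.3274]
tool_rot: [0.087, 0.996, -0.001, 0.002]
ft_force: [1.0, -0.6, 1.1]
grip_width: 0.0848
```

```bash
python3 -c "
from h import *
st(); c,im=snap('wrist','w1.png'); np.save('w1cam.npy',np.array([c[0]]))
for d in masks_of('case','wrist'): print(d['conf'],d['at'],rect(d['pixels'],'wrist',.02,c))
"
```

```text
t 4.65 tcp [568.8 281.  327.4] x [-0.985  0.172 -0.005] z [ 0.004 -0.002 -1.   ] f [ 1.  -0.6  1.1] tq [-0.04  0.03  0.02] w 84.8 j [26.4 30.1 38.4 98.1 -0.2 36.3]
0.64 [319.3, 138.7] [541.8 283.4 260.7 186.6  78.8]
```

View pics/w1.png

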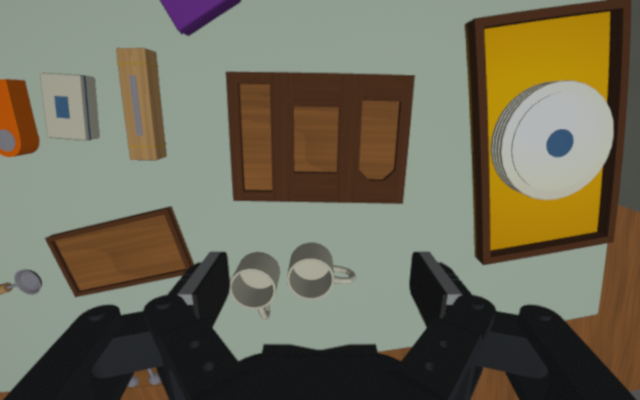

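The wrist view shows the case with the long pocket at (257,137), the middle pocket at (316,140) and the round-ended pocket at (379,140). The round end is downward in the picture, which is +x. I'll fit the models to the silhouettes.

```bash
cat >> h.py <<'E'
from scipy.optimize import minimize
S=4
def fill(polys):
    m=np.zeros((400*S,640*S),np.uint8)
    for p in polys: cv2.fillPoly(m,[np.round(p*S+S/2-.5).astype(np.int32)],1)
    return m
def place(P,q):
    a=np.radians(q[2]); r=np.array([[np.cos(a),-np.sin(a)],[np.sin(a),np.cos(a)]])
    return P@r.T+np.array(q[:2])
def lift(P,z): return np.c_[P,np.full(len(P),z)]/1000
def rectp(l,w,cx=0,cy=0): return np.array([[-l/2,-w/2],[l/2,-w/2],[l/2,w/2],[-l/2,w/2]])+[cx,cy]
def rnd(l,w,cx=0,cy=0):
    t=np.radians(np.linspace(-90,90,25)); r=w/2
    return np.vstack([[[-l/2,r],[-l/2,-r]],np.c_[l/2-r+r*np.cos(t),r*np.sin(t)]])+[cx,cy]
PK={'spoon':rectp(154,44,0,-91),'sugar':rectp(94,64,0,-5),'filter':rnd(114,54,0,86)}
BX={'spoon_box':rectp(150,40),'sugar_box':rectp(90,60),'filter_box':rnd(110,50),'tin':rectp(100,50)}
def fit(model,mask,q0):
    M=cv2.resize(mask.astype(np.uint8),None,fx=S,fy=S,interpolation=cv2.INTER_NEAREST)>0
    def cost(q):
        m=model(q)>0; return 1-(m&M).sum()/max(1,(m|M).sum())
    b=minimize(cost,q0,method='Nelder-Mead',options=dict(initial_simplex=[np.array(q0)+d for d in ([0,0,0],[12,0,0],[0,12,0],[0,0,8])],xatol=.05,fatol=1e-5))
    return b.x.round(2),round(1-b.fun,3)
def hullm(name,c,P,z0,z1):
    return lambda q: fill([cv2.convexHull(np.vstack([w2px(name,lift(place(P,q),z),c) for z in (z0,z1)]).astype(np.float32)).reshape(-1,2)])
def fit_box(kind,mask,q0,name,c,h=34,z0=0): return fit(hullm(name,c,BX[kind],z0,z0+h),mask,q0)
def floorm(name,c,Ps,zf,zt):
    def f(q):
        a=fill([w2px(name,lift(place(P,q),zf),c) for P in Ps]); b=fill([w2px(name,lift(place(P,q),zt),c) for P in Ps]); return a&b
    return f
def floorseg(im,name,c,region,q0,zt):
    reg=fill([w2px(name,lift(place(region,q0),zt),c)])[::S,::S]>0
    g=cv2.cvtColor(im,cv2.COLOR_RGB2GRAY); t=cv2.threshold(g[reg].reshape(-1,1),0,255,cv2.THRESH_OTSU)[0]
    return reg&(g>t)
def fit_case(im,name,c,q0,which=('spoon','sugar','filter')):
    m=floorseg(im,name,c,rectp(176,250),q0,20)
    return fit(floorm(name,c,[PK[k] for k in which],8,20),m,q0)
def fit_stand(im,name,c,q0):
    m=floorseg(im,name,c,rectp(124,234),q0,16)
    return fit(floorm(name,c,[rectp(100,210)],8,16),m,q0)
E
python3 - <<'E'
from h import *
T,K,D=cam('wrist'); c=(np.load('w1cam.npy')[0],K,D); im=cv2.imread('pics/w1.png')[:,:,::-1].copy()
print('case',fit_case(im,'wrist',c,[543,283,-10.5])); print('stand',fit_stand(im,'wrist',c,[669,-77,3]))
ct,it=cam('top'),cv2.imread('pics/top1.png')[:,:,::-1].copy()
print('case top',fit_case(it,'top',ct,[543,283,-10.5])); print('stand top',fit_stand(it,'top',ct,[669,-77,3]))
for k in ['spoon_box','sugar_box']:
    for d in masks_of(k,'wrist'):
        q=rect(d['pixels'],'wrist',.034,c); print(k,d['conf'],d['at'],fit_box(k,d['pixels'],[q[0],q[1],q[4]],'wrist',c))
snap('top')
for k in ['spoon_box','sugar_box','filter_box','tin']:
    for d in masks_of('tin_a' if k=='tin' else k,'top'):
        q=rect(d['pixels'],'top',.034,ct); print('top',k,d['conf'],d['at'],fit_box(k,d['pixels'],[q[0],q[1],q[4]],'top',ct))
E
```

```text
case (array([542.12, 283.49, -10.9 ]), np.float64(0.974))
stand (array([668.28, -77.6 ,   3.48]), np.float64(0.889))
case top (array([544.97, 283.32, -10.95]), np.float64(0.934))
stand top (array([685.01, -55.8 ,   5.2 ]), np.float64(0.033))
spoon_box 0.67 [140.5, 103.5] (array([448.81,  44.14, -10.94]), np.float64(0.962))
sugar_box 0.93 [194.7, 10.2] (array([326.39, 160.96, 109.22]), np.float64(0.976))
sugar_box 0.7 [68.3, 105.8] (array([429.12, -62.61, -12.61]), np.float64(0.944))
top sugar_box 0.77 [412.5, 293.7] (array([ 255.49, -307.04,   42.12]), np.float64(0.928))
top sugar_box 0.72 [245.5, 263.4] (array([329.22, 161.84, -71.  ]), np.float64(0.954))
top sugar_box 0.64 [324.2, 226.3] (array([433.82, -61.26, -14.35]), np.float64(0.953))
top filter_box 0.63 [362.2, 226.3] (array([ 429.02, -163.47,   -9.32]), np.float64(0.872))
top filter_box 0.47 [287.9, 221.0] (array([470.33,  42.89,  -6.41]), np.float64(0.656))
top tin 0.88 [443.4, 181.3] (array([ 570.66, -410.97,   46.38]), np.float64(0.902))
top tin 0.17 [251.1, 123.0] (array([755.97, 151.17,  16.67]), np.float64(0.709))
```

```bash
python3 -c "
from h import *
plan(449,44,150,169)"
```

```text
8 x [9.4, -31.7, 22.4, 0.0, 0.1, 0.1]
```

Call:
{"name": "jog_arm", "arguments": {"deltas": [[[9.4,-31.7,22,0,0.1,0.1,85],[9.4,-31.7,22,0,0.1,0.1,85],[9.4,-31.7,22,0,0.1,0.1,85],[9.4,-31.7,22,0,0.1,0.1,85],[9.4,-31.7,22,0,0.1,0.1,85]]]}}

```text
clock: 5.6
eef_pos: [0.4959, 0.1312, 0.2197]
tool_rot: [0.09, 0.996, 0.005, 0.006]
ft_force: [1.0, -0.3, 0.7]
grip_width: 0.0847
```

Call:
{"name": "jog_arm", "arguments": {"deltas": [[[9.4,-31.7,22,0,0.1,0.1,85],[9.4,-31.7,22,0,0.1,0.1,85],[9.4,-31.7,22,0,0.1,0.1,85],[0,0,0,0,0,0,60],[0,0,0,0,0,0,60]]]}}

```text
clock: 6.1
eef_pos: [0.4437, 0.0357, 0.1497]
tool_rot: [0.096, 0.995, 0.004, 0.003]
ft_force: [0.7, -0.4, 0.7]
grip_width: 0.0605
```

```bash
python3 - <<'E'
from h import *
st(); c,im=snap('wrist','w2.png')
for d in masks_of('spoon_box','wrist'):
    q=rect(d['pixels'],'wrist',.034,c); f=fit_box('spoon_box',d['pixels'],[q[0],q[1],q[4]],'wrist',c); print(d['conf'],d['at'],f)
    if d['conf']>.4: 
        q=f[0]; plan(q[0],q[1],60,q[2]+180); plan(q[0],q[1],8,q[2]+180)
E
```

```text
t 6.1 tcp [443.7  35.7 149.7] x [-0.982  0.191 -0.005] z [ 0.007  0.008 -1.   ] f [ 0.7 -0.4  0.7] tq [ 0.05 -0.06 -0.03] w 60.5 j [  4.3  10.5 -16.6  62.5   0.4  15.3]
0.73 [331.0, 189.3] (array([449.37,  45.56, -11.18]), np.float64(0.975))
3 x [-1.0, 3.1, 30.0, 0.2, 0.1, 0.1]
4 x [-0.7, 2.3, 35.5, 0.1, 0.1, 0.1]
```

View pics/w2.png

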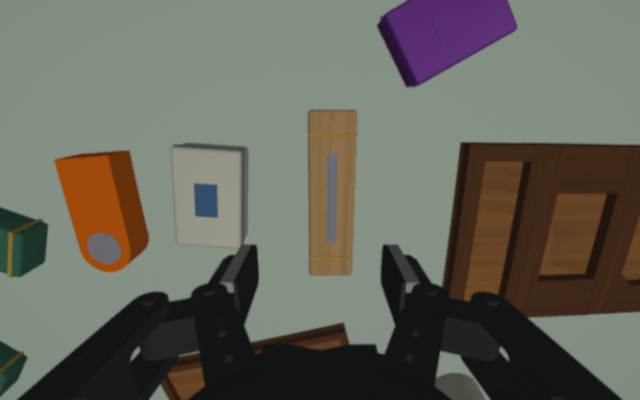

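Call:
{"name": "jog_arm", "arguments": {"deltas": [[[-1,3.1,30,0.2,0.1,0.1,60],[-1,3.1,30,0.2,0.1,0.1,60],[-1,3.1,30,0.2,0.1,0.1,60],[0,0,0,0,0,0,60]]]}}

```text
clock: 6.6
eef_pos: [0.4591, 0.0498, 0.0636]
tool_rot: [0.095, 0.995, 0.001, 0.009]
ft_force: [-0.3, -0.1, 0.8]
grip_width: 0.0599
```

```bash
python3 -c "
from h import *
st();plan(449.4,45.5,9,168.9,step=20)"
```

```text
t 6.6 tcp [459.1  49.8  63.6] x [-0.982  0.19  -0.017] z [ 0.017  0.001 -1.   ] f [-0.3 -0.1  0.8] tq [-0.01  0.06  0.  ] w 59.9 j [  6.2  17.4 -22.1  49.5  -0.   17.2]
3 x [3.1, -2.1, 18.2, 0.1, 0.3, 0.1]
```

Call:
{"name": "jog_arm", "arguments": {"deltas": [[[9,-6,0,0,1,0,60],[0,0,18,0,0,0,60],[0,0,18,0,0,0,60],[0,0,10,0,0,0,60],[0,0,0,0,0,0,60]]]}}

```text
clock: 7.1
eef_pos: [0.455, 0.0476, 0.0243]
tool_rot: [0.093, 0.996, 0.004, 0.005]
ft_force: [-0.5, 0.5, -0.1]
grip_width: 0.0603
```

```bash
python3 -c "
from h import *
st();plan(449.4,45.5,9,168.9,step=20)"
```

```text
t 7.1 tcp [455.   47.6  24.3] x [-0.983  0.185 -0.009] z [ 0.01   0.006 -1.   ] f [-0.5  0.5 -0.1] tq [-0.01  0.07  0.02] w 60.3 j [  5.8  20.5 -25.   43.9   0.3  16.5]
1 x [5.3, -3.2, 15.3, 0.5, 0.5, 0.4]
```

Call:
{"name": "jog_arm", "arguments": {"deltas": [[[6,-3.5,9,0.5,0.5,0.4,60],[0,0,8,0,0,0,60],[0,0,0,0,0,0,60]]]}}

```text
clock: 7.4
eef_pos: [0.4502, 0.0452, 0.0089]
tool_rot: [0.097, 0.995, -0.0, 0.002]
ft_force: [0.7, 0.2, 0.6]
grip_width: 0.0601
```

```bash
python3 -c "
from h import *
st();plan(449.4,45.5,9,168.9,step=20)"
```

```text
t 7.4 tcp [450.2  45.2   8.9] x [-0.981  0.193 -0.004] z [ 0.004 -0.001 -1.   ] f [0.7 0.2 0.6] tq [-0.01  0.    0.06] w 60.1 j [  5.8  21.7 -26.2  41.9  -0.1  16.9]
1 x [0.8, 0.2, -0.1, -0.0, 0.2, -0.0]
```

Now close and lift.

Call:
{"name": "jog_arm", "arguments": {"deltas": [[[0,0,0,0,0,0,30],[0,0,0,0,0,0,30],[0,0,0,0,0,0,30],[0,0,0,0,0,0,30],[0,0,0,0,0,0,30]]]}}

```text
clock: 7.9
eef_pos: [0.4504, 0.0452, 0.0094]
tool_rot: [0.097, 0.995, -0.0, 0.002]
ft_force: [-0.1, 0.7, -2.1]
grip_width: 0.0389
```

Call:
{"name": "jog_arm", "arguments": {"deltas": [[[0,0,-20,0,0,0,30],[0,0,-30,0,0,0,30],[0,0,-30,0,0,0,30],[0,0,0,0,0,0,30],[0,0,0,0,0,0,30]]]}}

```text
clock: 8.4
eef_pos: [0.4479, 0.045, 0.0901]
tool_rot: [0.097, 0.995, -0.001, -0.001]
ft_force: [-0.5, 0.6, -1.7]
grip_width: 0.039
```

```bash
python3 - <<'E'
from h import *
st(); c,im=snap('wrist','w3.png')
# case frame target of spoon pocket
p=place(np.array([[0,-91.]]),[542.1,283.5,-10.9])[0]; print(p)
plan(p[0]-150,p[1],100,169.1)
plan(p[0],p[1],80,169.1)
E
```

```text
t 8.4 tcp [447.9  45.   90.1] x [-0.981  0.193  0.001] z [-0.001 -0.001 -1.   ] f [-0.5  0.6 -1.7] tq [-0.    0.04  0.01] w 39.0 j [  5.8  15.1 -20.6  54.4  -0.1  16.9]
[524.89231469 194.14175714]
4 x [25.1, 33.1, -2.5, -0.0, -0.0, -0.1]
4 x [-11.7, 40.3, 2.5, -0.0, -0.0, -0.1]
```

View pics/w3.png

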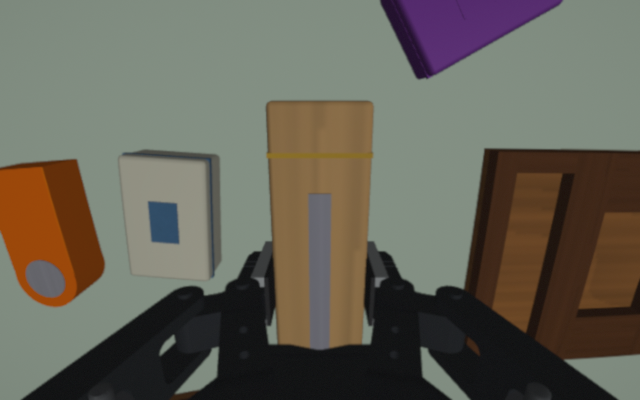

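```bash
cat >> h.py <<'E'
def intool(px,z,name='wrist',c=None):
    "px at world height z (m) -> tool xy (mm)"
    w=px2w(name,px,z,c); T=pose(); return ((w-T[:3,3])@T[:3,:3]*1000).round(1)
E
python3 -c "
from h import *
print(intool([[268,101],[372,101]],.1155), intool([[272,230],[369,230]],.1155))
for q in fit_case(cv2.imread('pics/w3.png')[:,:,::-1].copy(),'wrist',cam('wrist'),[542,283,-10.9]):print(q)
"
```

```text
[[ 75.8 -19.3 -25.4]
 [ 75.8  18.4 -25.4]] [[ 25.5 -20.  -25.4]
 [ 25.5  19.5 -25.4]]
[542.16 284.88 -10.8 ]
0.925
```

Call:
{"name": "jog_arm", "arguments": {"deltas": [[[-12,40,0,0,0,0,30],[-12,40,0,0,0,0,30],[-12,40,0,0,0,0,30],[-12,40,0,0,0,0,30],[0,0,0,0,0,0,30]]]}}

```text
clock: 8.95
eef_pos: [0.5245, 0.195, 0.0811]
tool_rot: [0.1, 0.995, -0.003, -0.006]
ft_force: [-0.1, -0.9, -0.7]
grip_width: 0.0387
```

Call:
{"name": "jog_arm", "arguments": {"deltas": [[[0,0,0,0,0,0,30]]]}}

```text
clock: 9.05
eef_pos: [0.5232, 0.1952, 0.0788]
tool_rot: [0.099, 0.995, -0.004, -0.008]
ft_force: [-0.7, 0.2, -1.7]
grip_width: 0.0388
```

```bash
python3 - <<'E'
from h import *
st(); c,im=snap('wrist','w4.png'); 
# case view excluding spoon pocket: limit region
def fc(im,c,q0,which,region):
    m=floorseg(im,'wrist',c,region,q0,20); return fit(floorm('wrist',c,[PK[k] for k in which],8,20),m,q0)
print(fc(im,c,[542,283.5,-10.9],('sugar','filter'),rectp(176,160,0,45)))
E
```

```text
t 9.05 tcp [523.2 195.2  78.8] x [-0.98   0.197  0.014] z [-0.016 -0.007 -1.   ] f [-0.7  0.2 -1.7] tq [-0.03 -0.03  0.06] w 38.8 j [20.5 27.3 -3.8 59.9 -0.  31.8]
(array([542.21, 284.55, -10.85]), np.float64(0.979))
```

View pics/w4.png

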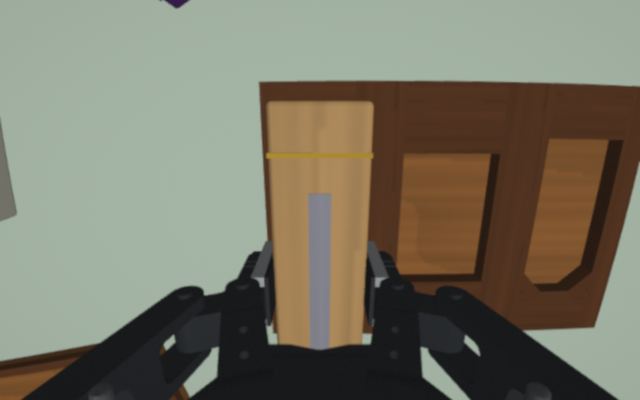

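```bash
cat >> h.py <<'E'
def tgt(pocket,off,case=(542.2,284.5,-10.85)):
    "TCP xy putting a held box whose centre is at tool xy 'off' over the pocket"
    p=place(np.array([{'spoon':[0,-91.],'sugar':[0,-5.],'filter':[0,86.]}[pocket]]),case)[0]
    return p-down(case[2]+180)[:2,:2]@np.array(off)
E
python3 -c "
from h import *
q=tgt('spoon',(.8,-.2)); print(q); plan(q[0],q[1],38,169.15,step=20)"
```

```text
[525.89364738 195.17260854]
3 x [-1.0, 0.2, 13.6, -0.2, -0.3, -0.2]
```

Call:
{"name": "jog_arm", "arguments": {"deltas": [[[-2.5,0.5,16,-0.5,-0.9,-0.5,30],[0,0,16,0,0,0,30],[0,0,14,0,0,0,30],[0,0,0,0,0,0,30],[0,0,0,0,0,0,30]]]}}

```text
clock: 9.6
eef_pos: [0.5225, 0.1897, 0.0299]
tool_rot: [0.097, 0.995, -0.001, -0.001]
ft_force: [-0.2, -0.7, -1.8]
grip_width: 0.0389
```

```bash
python3 -c "
from h import *
st();q=tgt('spoon',(.8,-.2)); plan(q[0],q[1],32,169.15,step=20)"
```

```text
t 9.6 tcp [522.5 189.7  29.9] x [-0.981  0.194  0.002] z [-0.002 -0.002 -1.   ] f [-0.2 -0.7 -1.8] tq [-0.02 -0.03 -0.04] w 38.9 j [20.  29.6 -8.4 52.1 -0.1 31.2]
1 x [-2.3, 6.0, -2.1, -0.2, -0.1, -0.3]
```

Call:
{"name": "jog_arm", "arguments": {"deltas": [[[-2.3,6,-2,-0.2,-0.1,-0.3,30],[0,0,0,0,0,0,30],[0,0,0,0,0,0,30]]]}}

```text
clock: 9.9
eef_pos: [0.5261, 0.1945, 0.0334]
tool_rot: [0.095, 0.995, 0.001, 0.0]
ft_force: [-0.2, 0.1, -1.0]
grip_width: 0.039
```

```bash
python3 -c "
from h import *
st();q=tgt('spoon',(.8,-.2)); plan(q[0],q[1],30,169.15,step=20)"
```

```text
t 9.9 tcp [526.1 194.5  33.4] x [-0.982  0.19  -0.001] z [ 0.001  0.001 -1.   ] f [-0.2  0.1 -1. ] tq [-0.02 -0.04 -0.04] w 39.0 j [20.3 29.7 -7.6 52.6  0.  31.2]
1 x [0.4, 0.6, 3.4, 0.1, 0.0, -0.1]
```

Call:
{"name": "jog_arm", "arguments": {"deltas": [[[0.4,0.6,4,0,0,0,30],[0,0,4,0,0,0,30],[0,0,4,0,0,0,30],[0,0,3,0,0,0,30]]]}}

```text
clock: 10.3
eef_pos: [0.5267, 0.1957, 0.0186]
tool_rot: [0.095, 0.995, 0.001, 0.002]
ft_force: [-5.3, -1.9, 29.9]
grip_width: 0.0389
```

```bash
python3 -c "
from h import *
st();q=tgt('spoon',(.8,-.2)); plan(q[0],q[1],17,169.15,step=20)"
```

```text
t 10.3 tcp [526.7 195.7  18.6] x [-0.982  0.189 -0.003] z [ 0.003  0.002 -1.   ] f [-5.3 -1.9 29.9] tq [-0.52  1.23  0.06] w 38.9 j [20.4 30.7 -8.5 50.6  0.  31.3]
1 x [0.7, -0.7, 1.6, 0.1, 0.2, -0.1]
```

Call:
{"name": "jog_arm", "arguments": {"deltas": [[[0,0,-1,0,0,0,55],[0,0,0,0,0,0,55],[0,0,0,0,0,0,55],[0,0,-10,0,0,0,55],[0,0,-30,0,0,0,55]]]}}

```text
clock: 10.8
eef_pos: [0.5233, 0.1945, 0.0567]
tool_rot: [0.095, 0.995, -0.001, -0.003]
ft_force: [0.2, -0.4, 1.2]
grip_width: 0.055
```

Call:
{"name": "jog_arm", "arguments": {"deltas": [[[0,0,-30,0,0,0,20],[0,0,-30,0,0,0,0],[0,0,0,0,0,0,0],[0,0,0,0,0,0,0]]]}}

```text
clock: 11.2
eef_pos: [0.5264, 0.1956, 0.1257]
tool_rot: [0.095, 0.995, 0.001, 0.002]
ft_force: [-0.2, 0.2, -0.4]
grip_width: -0.0
```

```bash
python3 - <<'E'
from h import *
st(); c,im=snap('wrist','w5.png')
for d in masks_of('spoon_box','wrist'):
    print(d['conf'],d['at'],fit_box('spoon_box',d['pixels'],[525,195,-10.9],'wrist',c,22,20))
q=tgt('spoon',(0,0)); print(q);plan(q[0],q[1],60,169.15)
E
```

```text
t 11.2 tcp [526.4 195.6 125.7] x [-0.982  0.189 -0.003] z [ 0.004  0.002 -1.   ] f [-0.2  0.2 -0.4] tq [ 0.05 -0.04 -0.02] w -0.0 j [20.4 24.2 -1.  64.5  0.  31.3]
0.89 [321.7, 170.5] (array([525.18, 195.48, -10.84]), np.float64(0.753))
0.73 [450.1, 177.0] (array([541.45, 354.37, -27.65]), np.float64(0.235))
[525.07030101 195.12677463]
2 x [0.7, -0.4, 32.6, 0.1, 0.1, -0.0]
```

View pics/w5.png

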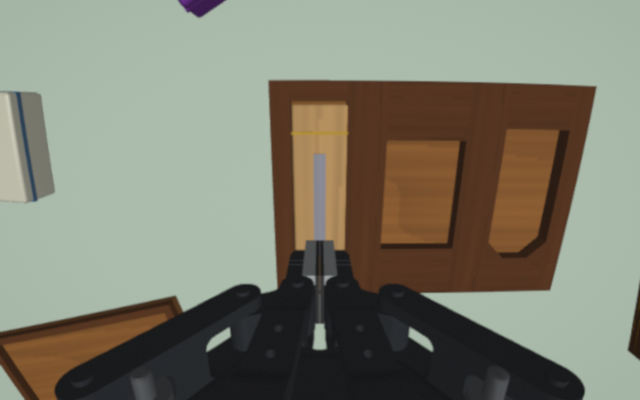

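The spoon box is in its pocket at (320,180). I'll press it down with the closed fingers.

Call:
{"name": "jog_arm", "arguments": {"deltas": [[[1,0,30,0,0,0,0],[0,0,30,0,0,0,0],[0,0,16,0,0,0,0],[0,0,0,0,0,0,0],[0,0,0,0,0,0,0]]]}}

```text
clock: 11.8
eef_pos: [0.5229, 0.1949, 0.0431]
tool_rot: [0.095, 0.995, -0.0, -0.001]
ft_force: [-0.1, 0.6, 0.3]
grip_width: 0.0001
```

Call:
{"name": "jog_arm", "arguments": {"deltas": [[[0,0,2,0,0,0,0]]]}}

```text
clock: 11.9
eef_pos: [0.5228, 0.1949, 0.042]
tool_rot: [0.095, 0.995, -0.0, -0.002]
ft_force: [-4.5, -1.6, 17.6]
grip_width: -0.0
```

Call:
{"name": "jog_arm", "arguments": {"deltas": [[[0,0,2,0,0,0,0]]]}}

```text
clock: 12.0
eef_pos: [0.5228, 0.1949, 0.042]
tool_rot: [0.095, 0.995, -0.0, -0.001]
ft_force: [-5.9, -2.3, 14.5]
grip_width: -0.0003
```

Call:
{"name": "jog_arm", "arguments": {"deltas": [[[0,0,-30,0,0,0,20],[0,0,-40,0,0,0,60],[0,0,-40,0,0,0,75]]]}}

```text
clock: 12.3
eef_pos: [0.5195, 0.1936, 0.1517]
tool_rot: [0.095, 0.995, -0.003, -0.006]
ft_force: [1.0, 0.2, 0.4]
grip_width: 0.0433
```

```bash
python3 -c "
from h import *
st(); plan(429,-62,150,167)"
```

```text
t 12.3 tcp [519.5 193.6 151.7] x [-0.982  0.189  0.012] z [-0.013 -0.004 -1.   ] f [1.  0.2 0.4] tq [ 0.01 -0.07  0.01] w 43.3 j [20.4 23.1  1.3 69.   0.  31.3]
7 x [5.2, -38.4, 0.4, -0.1, -0.1, 0.3]
```

Call:
{"name": "jog_arm", "arguments": {"deltas": [[[5,-38,0,0,-0.1,0.3,75],[5,-38,0,0,-0.1,0.3,75],[5,-38,0,0,-0.1,0.3,75],[5,-38,0,0,-0.1,0.3,75],[5,-38,0,0,-0.1,0.3,75]]]}}

```text
clock: 12.8
eef_pos: [0.4667, 0.0135, 0.166]
tool_rot: [0.104, 0.995, 0.002, 0.014]
ft_force: [0.8, -0.9, 0.1]
grip_width: 0.0744
```

Call:
{"name": "jog_arm", "arguments": {"deltas": [[[5,-38,0,0,-0.1,0.3,75],[5,-38,0,0,-0.1,0.3,75],[0,0,0,0,0,0,75],[0,0,0,0,0,0,75]]]}}

```text
clock: 13.2
eef_pos: [0.4401, -0.0656, 0.1701]
tool_rot: [0.113, 0.993, 0.002, 0.02]
ft_force: [0.5, -0.2, 0.6]
grip_width: 0.075
```

```bash
cat > box.py <<'E'
from h import *
k,f,zt=sys.argv[1],sys.argv[2],float(sys.argv[3]); st(); c,im=snap('wrist',f)
for d in masks_of(k,'wrist'):
    q=rect(d['pixels'],'wrist',.034,c); b=fit_box(k,d['pixels'],[q[0],q[1],q[4]],'wrist',c); print(d['conf'],d['at'],b,'rgb',im[d['pixels']].mean(0).round())
    if d['conf']>.4: plan(b[0][0],b[0][1],zt,b[0][2]+180,step=20)
E
python3 box.py sugar_box w6.png 60
```

```text
t 13.2 tcp [440.1 -65.6 170.1] x [-0.974  0.224 -0.04 ] z [ 0.041 -0.001 -0.999] f [ 0.5 -0.2  0.6] tq [0.02 0.02 0.01] w 75.0 j [ -8.7   8.  -16.4  63.3   0.3   4.3]
0.92 [320.0, 168.4] (array([429.35, -61.73, -14.9 ]), np.float64(0.955)) rgb [122. 124. 116.]
6 x [2.3, -0.0, 18.3, 0.1, 0.4, 0.3]
0.89 [30.9, 53.4] (array([ 250.34, -310.68,   41.36]), np.float64(0.969)) rgb [58. 28. 77.]
17 x [14.8, -12.1, 6.1, -0.0, 0.1, -3.2]
0.83 [532.0, 17.2] (array([325.85, 163.56, 109.35]), np.float64(0.981)) rgb [69. 39. 87.]
17 x [-5.5, 17.5, 6.5, -0.1, 0.1, -7.2]
```

Call:
{"name": "jog_arm", "arguments": {"deltas": [[[2.3,0,18,0.1,0.4,0.3,75],[2.3,0,18,0.1,0.4,0.3,75],[2.3,0,18,0.1,0.4,0.3,75],[2.3,0,18,0.1,0.4,0.3,75],[2.3,0,18,0.1,0.4,0.3,75]]]}}

```text
clock: 13.8
eef_pos: [0.4386, -0.0564, 0.0808]
tool_rot: [0.119, 0.993, -0.0, 0.008]
ft_force: [-0.2, -0.3, -0.6]
grip_width: 0.075
```

Call:
{"name": "jog_arm", "arguments": {"deltas": [[[2.3,0,18,0.1,0.4,0.3,75],[0,0,0,0,0,0,75],[0,0,0,0,0,0,75]]]}}

```text
clock: 14.1
eef_pos: [0.4365, -0.0517, 0.0603]
tool_rot: [0.118, 0.993, -0.0, 0.002]
ft_force: [0.5, 0.0, 1.4]
grip_width: 0.0747
```

```bash
python3 -c "
from h import *
st();plan(429.3,-61.7,6,165.3,step=18)"
```

```text
t 14.1 tcp [436.5 -51.7  60.3] x [-0.972  0.234 -0.003] z [ 0.003 -0.001 -1.   ] f [0.5 0.  1.4] tq [-0.02 -0.01  0.02] w 74.7 j [ -6.7  16.1 -24.7  49.   -0.    6.8]
4 x [1.2, -2.9, 13.6, 0.0, 0.0, 0.3]
```

Call:
{"name": "jog_arm", "arguments": {"deltas": [[[4.7,-11.5,0,0,0,1,75],[0,0,0,0,0,0,75],[0,0,15,0,0,0,75],[0,0,12,0,0,0,75],[0,0,0,0,0,0,75]]]}}

```text
clock: 14.6
eef_pos: [0.4331, -0.0629, 0.0373]
tool_rot: [0.127, 0.992, -0.0, 0.007]
ft_force: [-0.2, -0.2, -1.0]
grip_width: 0.0751
```

```bash
python3 -c "
from h import *
st();plan(429.3,-61.7,6,165.3,step=18)"
```

```text
t 14.6 tcp [433.1 -62.9  37.3] x [-0.968  0.252 -0.013] z [ 0.013 -0.002 -1.   ] f [-0.2 -0.2 -1. ] tq [ 0.02  0.04 -0.01] w 75.1 j [ -8.3  17.4 -27.2  44.6  -0.    6.3]
2 x [2.1, 0.1, 15.6, 0.0, 0.4, 0.0]
```

Call:
{"name": "jog_arm", "arguments": {"deltas": [[[3,0,14,0,0.7,0,75],[0.5,0,14,0,0,0,75],[0,0,4,0,0,0,75],[0,0,0,0,0,0,75]]]}}

```text
clock: 15.0
eef_pos: [0.4316, -0.0628, 0.0057]
tool_rot: [0.128, 0.992, 0.001, 0.002]
ft_force: [-1.2, -0.2, 0.2]
grip_width: 0.075
```

Call:
{"name": "jog_arm", "arguments": {"deltas": [[[0,0,0,0,0,0,75]]]}}

```text
clock: 15.1
eef_pos: [0.4317, -0.0629, 0.0058]
tool_rot: [0.128, 0.992, 0.001, 0.002]
ft_force: [0.6, -1.0, 0.9]
grip_width: 0.075
```

Close, lift and measure the held box.

Call:
{"name": "jog_arm", "arguments": {"deltas": [[[0,0,0,0,0,0,50],[0,0,0,0,0,0,50],[0,0,0,0,0,0,50],[0,0,0,0,0,0,50],[0,0,0,0,0,0,50]]]}}

```text
clock: 15.6
eef_pos: [0.432, -0.0628, 0.0067]
tool_rot: [0.128, 0.992, 0.001, 0.003]
ft_force: [0.9, 0.2, -2.5]
grip_width: 0.0588
```

Call:
{"name": "jog_arm", "arguments": {"deltas": [[[0,0,-20,0,0,0,50],[0,0,-30,0,0,0,50],[0,0,-30,0,0,0,50],[0,0,0,0,0,0,50],[0,0,0,0,0,0,50]]]}}

```text
clock: 16.1
eef_pos: [0.4288, -0.0626, 0.0869]
tool_rot: [0.128, 0.992, 0.001, -0.0]
ft_force: [-0.6, 0.7, -2.3]
grip_width: 0.0589
```

```bash
python3 - <<'E'
from h import *
st(); c,im=snap('wrist','w7.png')
for d in masks_of('sugar_box','wrist'): 
    r,cc=np.where(d['pixels']); print(d['conf'],d['at'],im[d['pixels']].mean(0).round(),r.min(),cc.min(),cc.max())
q=tgt('sugar',(0,0)); plan(q[0],q[1],85,169.15)
E
```

```text
t 16.1 tcp [428.8 -62.6  86.9] x [-0.967  0.253  0.001] z [-0.001  0.002 -1.   ] f [-0.6  0.7 -2.3] tq [ 0.03  0.04 -0.04] w 58.9 j [ -8.4  13.6 -23.3  53.2   0.1   6.3]
0.72 [588.3, 24.9] [57. 32. 73.] 0 537 639
0.67 [318.4, 252.2] [115. 118. 110.] 161 243 396
9 x [-3.7, 39.9, 0.2, 0.0, -0.0, -0.4]
```

View pics/w7.png

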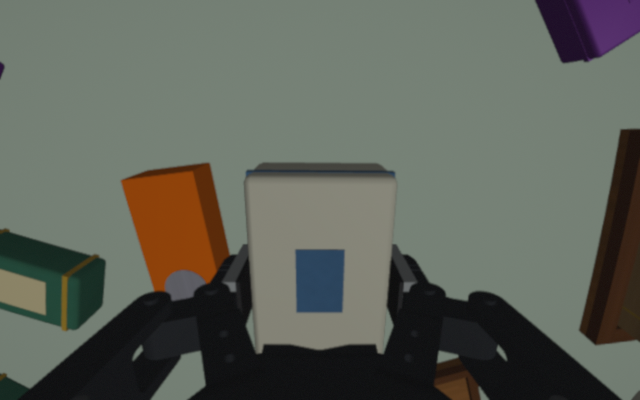

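```bash
python3 -c "
from h import *
print(intool([[247,178],[394,178]],.1145),intool([[260,163],[383,163]],.0805))
print(intool([[247,172],[394,172]],.108))"
```

```text
[[ 47.7 -28.2 -28.1]
 [ 47.7  27.6 -28. ]] [[ 47.6 -29.5   5.9]
 [ 47.6  30.1   6. ]]
[[ 48.7 -29.6 -21.6]
 [ 48.7  29.  -21.5]]
```

Call:
{"name": "jog_arm", "arguments": {"deltas": [[[-3.7,40,0,0,0,-0.4,50],[-3.7,40,0,0,0,-0.4,50],[-3.7,40,0,0,0,-0.4,50],[-3.7,40,0,0,0,-0.4,50],[-3.7,40,0,0,0,-0.4,50]]]}}

```text
clock: 16.7
eef_pos: [0.4911, 0.127, 0.0781]
tool_rot: [0.116, 0.993, -0.002, -0.008]
ft_force: [1.5, -0.6, -2.8]
grip_width: 0.0589
```

Call:
{"name": "jog_arm", "arguments": {"deltas": [[[-3.7,40,0,0,0,-0.4,50],[-3.7,40,0,0,0,-0.4,50],[-3.7,40,0,0,0,-0.4,50],[-3.7,40,0,0,0,-0.4,50],[0,0,0,0,0,0,50]]]}}

```text
clock: 17.2
eef_pos: [0.538, 0.2894, 0.065]
tool_rot: [0.099, 0.995, -0.005, -0.014]
ft_force: [-0.8, -1.4, -3.0]
grip_width: 0.0587
```

```bash
python3 -c "
from h import *
st();q=tgt('sugar',(0,0)); print(q);plan(q[0],q[1],60,169.15)"
```

```text
t 17.2 tcp [538.  289.4  65. ] x [-0.98   0.197  0.026] z [-0.028 -0.007 -1.   ] f [-0.8 -1.4 -3. ] tq [-0.05 -0.04 -0.06] w 58.7 j [28.1 33.9  5.2 63.   0.4 39.4]
[541.25880775 279.58938322]
1 x [-5.3, -8.9, 5.0, -0.7, -1.5, -0.5]
```

Call:
{"name": "jog_arm", "arguments": {"deltas": [[[-7.5,-9,0,-0.7,-1.5,-0.5,50],[0,0,0,0,0,0,50],[0,0,12,0,0,0,50],[0,0,12,0,0,0,50],[0,0,0,0,0,0,50]]]}}

```text
clock: 17.7
eef_pos: [0.5383, 0.2775, 0.0306]
tool_rot: [0.094, 0.996, -0.004, -0.006]
ft_force: [0.1, -0.6, -3.3]
grip_width: 0.0586
```

```bash
python3 -c "
from h import *
st();q=tgt('sugar',(2.7,0)); print(q);plan(q[0],q[1],32,169.15)"
```

```text
t 17.7 tcp [538.3 277.5  30.6] x [-0.982  0.187  0.012] z [-0.013 -0.006 -1.   ] f [ 0.1 -0.6 -3.3] tq [-0.05  0.01 -0.07] w 58.6 j [27.3 34.8  1.1 57.2  0.  38. ]
[543.91054081 279.08113941]
1 x [-5.2, 2.6, -1.5, -0.5, -0.7, 0.1]
```

Call:
{"name": "jog_arm", "arguments": {"deltas": [[[-6,3,-1,-0.4,-0.7,0.1,50],[0,0,0,0,0,0,50],[0,0,0,0,0,0,50]]]}}

```text
clock: 18.0
eef_pos: [0.5449, 0.2787, 0.0306]
tool_rot: [0.095, 0.995, -0.001, -0.0]
ft_force: [-0.2, 0.9, -2.7]
grip_width: 0.0589
```

```bash
python3 -c "
from h import *
st();q=tgt('sugar',(2.7,0)); print(q);plan(q[0],q[1],30,169.15)"
```

```text
t 18.0 tcp [544.9 278.7  30.6] x [-0.982  0.19   0.   ] z [-0.001 -0.002 -1.   ] f [-0.2  0.9 -2.7] tq [0.   0.01 0.05] w 58.9 j [27.1 34.9  1.3 56.5 -0.1 38.1]
[543.91054081 279.08113941]
1 x [1.1, 0.2, 0.6, -0.1, -0.0, -0.1]
```

Call:
{"name": "jog_arm", "arguments": {"deltas": [[[1.2,0,4,0,0,0,50],[0,0,4,0,0,0,50],[0,0,4,0,0,0,50],[0,0,3,0,0,0,50]]]}}

```text
clock: 18.4
eef_pos: [0.545, 0.2796, 0.0164]
tool_rot: [0.095, 0.995, -0.0, 0.001]
ft_force: [0.2, 0.2, -2.7]
grip_width: 0.0586
```

Call:
{"name": "jog_arm", "arguments": {"deltas": [[[0,0,1,0,0,0,50]]]}}

```text
clock: 18.5
eef_pos: [0.5448, 0.2795, 0.0154]
tool_rot: [0.095, 0.995, -0.0, 0.001]
ft_force: [-1.5, -0.6, 5.0]
grip_width: 0.0592
```

Call:
{"name": "jog_arm", "arguments": {"deltas": [[[0,0,-1,0,0,0,72],[0,0,0,0,0,0,72],[0,0,0,0,0,0,72],[0,0,-10,0,0,0,72],[0,0,-30,0,0,0,72]]]}}

```text
clock: 19.0
eef_pos: [0.5429, 0.2787, 0.0551]
tool_rot: [0.095, 0.995, -0.002, -0.001]
ft_force: [-0.3, -0.1, -0.4]
grip_width: 0.0723
```

Call:
{"name": "jog_arm", "arguments": {"deltas": [[[0,0,-20,0,0,0,20],[0,0,0,0,0,0,0],[0,0,0,0,0,0,0],[0,0,0,0,0,0,0],[0,0,0,0,0,0,0]]]}}

```text
clock: 19.5
eef_pos: [0.5458, 0.2802, 0.081]
tool_rot: [0.095, 0.995, 0.001, 0.003]
ft_force: [0.4, -0.6, 0.6]
grip_width: 0.0004
```

```bash
python3 -c "
from h import *
st();plan(541,279.6,44,169.15,step=20)"
```

```text
t 19.5 tcp [545.8 280.2  81. ] x [-0.982  0.19  -0.005] z [ 0.006  0.001 -1.   ] f [ 0.4 -0.6  0.6] tq [-0.04 -0.02 -0.  ] w 0.4 j [27.2 31.9  4.3 62.2 -0.1 38.2]
2 x [2.4, -0.8, 18.5, 0.1, 0.2, -0.0]
```

Call:
{"name": "jog_arm", "arguments": {"deltas": [[[5,-1,18,0,0.3,0,0],[0,0,18,0,0,0,0],[0,0,2,0,0,0,0],[0,0,0,0,0,0,0]]]}}

```text
clock: 19.9
eef_pos: [0.5413, 0.2805, 0.0421]
tool_rot: [0.095, 0.995, 0.001, 0.001]
ft_force: [-1.2, -0.8, 9.0]
grip_width: -0.0002
```

Call:
{"name": "jog_arm", "arguments": {"deltas": [[[0,0,2,0,0,0,0]]]}}

```text
clock: 20.0
eef_pos: [0.5414, 0.2805, 0.042]
tool_rot: [0.095, 0.995, 0.002, 0.001]
ft_force: [-7.9, -3.2, 24.3]
grip_width: 0.0
```

Call:
{"name": "jog_arm", "arguments": {"deltas": [[[0,0,2,0,0,0,0]]]}}

```text
clock: 20.1
eef_pos: [0.5414, 0.2805, 0.0421]
tool_rot: [0.095, 0.995, 0.002, 0.001]
ft_force: [-3.6, -2.6, 15.1]
grip_width: 0.0003
```

Call:
{"name": "jog_arm", "arguments": {"deltas": [[[0,0,-30,0,0,0,20],[0,0,-40,0,0,0,60],[0,0,-40,0,0,0,70],[0,0,0,0,0,0,70]]]}}

```text
clock: 20.5
eef_pos: [0.5384, 0.2787, 0.152]
tool_rot: [0.095, 0.995, -0.001, -0.003]
ft_force: [1.1, 0.7, 1.3]
grip_width: 0.0584
```

```bash
python3 -c "
from h import *
st();c,im=snap('wrist','w8.png');plan(429,-163,160,171)"
```

```text
t 20.5 tcp [538.4 278.7 152. ] x [-0.982  0.19   0.005] z [-0.006 -0.001 -1.   ] f [1.1 0.7 1.3] tq [ 0.05 -0.04  0.01] w 58.4 j [27.3 28.5  9.8 71.7  0.1 38.3]
11 x [2.7, -41.2, -0.9, -0.0, -0.0, -0.2]
```

The sugar box is seated, its top at 42 mm. Next is the filter box.

Call:
{"name": "jog_arm", "arguments": {"deltas": [[[3,-41,0,0,-0.1,-0.2,70],[3,-41,0,0,-0.1,-0.2,70],[3,-41,0,0,-0.1,-0.2,70],[3,-41,0,0,-0.1,-0.2,70],[3,-41,0,0,-0.1,-0.2,70]]]}}

```text
clock: 21.05
eef_pos: [0.4799, 0.0769, 0.1407]
tool_rot: [0.081, 0.997, -0.004, -0.006]
ft_force: [0.9, 0.3, -0.4]
grip_width: 0.07
```

Call:
{"name": "jog_arm", "arguments": {"deltas": [[[3,-41,0,0,-0.1,-0.2,70],[3,-41,0,0,-0.1,-0.2,70],[3,-41,0,0,-0.1,-0.2,70],[3,-41,0,0,-0.1,-0.2,70],[3,-41,0,0,-0.1,-0.2,70]]]}}

```text
clock: 21.55
eef_pos: [0.4233, -0.1301, 0.1342]
tool_rot: [0.071, 0.997, -0.005, -0.01]
ft_force: [0.9, 0.1, 0.4]
grip_width: 0.0699
```

Call:
{"name": "jog_arm", "arguments": {"deltas": [[[3,-41,0,0,-0.1,-0.2,70],[0,0,0,0,0,0,70],[0,0,0,0,0,0,70]]]}}

```text
clock: 21.85
eef_pos: [0.4088, -0.175, 0.13]
tool_rot: [0.074, 0.997, -0.004, -0.014]
ft_force: [-0.8, -0.4, 0.0]
grip_width: 0.0699
```

```bash
python3 box.py filter_box w9.png 60
```

```text
t 21.85 tcp [ 408.8 -175.   130. ] x [-0.989  0.148  0.028] z [-0.029 -0.005 -1.   ] f [-0.8 -0.4  0. ] tq [ 0.1  -0.01  0.05] w 69.9 j [-22.6  13.  -16.7  61.8  -0.9 -14.1]
0.71 [295.6, 168.8] (array([ 383.32, -192.15,  -10.6 ]), np.float64(0.981)) rgb [139.  74.  25.]
4 x [5.4, -5.4, 17.7, -0.1, -0.4, 0.6]
```

View pics/w9.png

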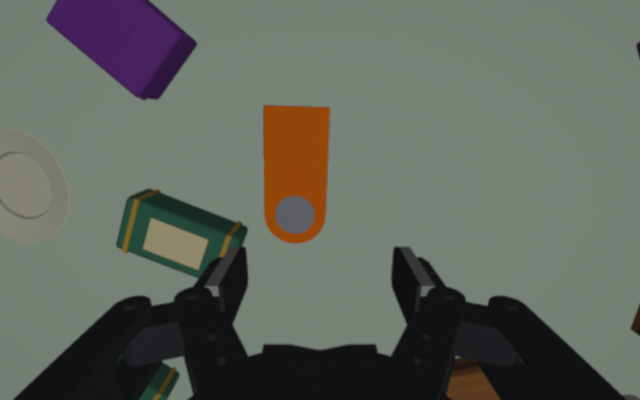

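The filter box has been knocked to (383,-192). Its picture position is (295,170), with the round end still towards +x. A tin lies close by at (185,235), so I'll grip nearer the square end.

```bash
python3 -c "
from h import *
plan(368.6,-189.4,130,169.4)"
```

```text
1 x [38.1, -21.1, 1.6, -0.6, -1.6, 2.3]
```

Call:
{"name": "jog_arm", "arguments": {"deltas": [[[20,-11,0,-0.6,-1.6,2.3,66],[20,-11,10,0,0,0,66],[0,0,30,0,0,0,66],[0,0,20,0,0,0,66],[0,0,0,0,0,0,66]]]}}

```text
clock: 22.45
eef_pos: [0.3679, -0.183, 0.0687]
tool_rot: [0.086, 0.996, 0.001, 0.001]
ft_force: [-0.5, 0.2, 1.2]
grip_width: 0.0662
```

Call:
{"name": "jog_arm", "arguments": {"deltas": [[[0,0,0,0,0,0,66]]]}}

```text
clock: 22.55
eef_pos: [0.3682, -0.1818, 0.0687]
tool_rot: [0.085, 0.996, 0.001, 0.001]
ft_force: [0.6, -0.3, 0.3]
grip_width: 0.0661
```

```bash
python3 box.py filter_box w10.png 60; python3 -c "
from h import *
plan(368.6,-189.4,50,169.4)"
```

```text
t 22.55 tcp [ 368.2 -181.8   68.7] x [-0.985  0.17  -0.002] z [ 0.002  0.002 -1.   ] f [ 0.6 -0.3  0.3] tq [-0.    0.02 -0.01] w 66.1 j [-26.4  12.6 -28.   49.4   0.2 -16.6]
0.94 [307.3, 236.7] (array([ 383.53, -192.07,  -10.43]), np.float64(0.989)) rgb [141.  75.  25.]
2 x [-8.2, -3.5, 4.6, 0.1, 0.1, 0.3]
1 x [-1.2, -7.0, 19.2, 0.1, 0.2, 0.8]
```

Call:
{"name": "jog_arm", "arguments": {"deltas": [[[-1,-8,0,0.1,0.1,0.8,66],[0,0,0,0,0,0,66],[0,0,15,0,0,0,66],[0,0,10,0,0,0,66],[0,0,0,0,0,0,66]]]}}

```text
clock: 23.15
eef_pos: [0.3724, -0.1929, 0.0471]
tool_rot: [0.093, 0.996, -0.002, 0.005]
ft_force: [0.5, 0.2, -0.0]
grip_width: 0.0661
```

```bash
python3 -c "
from h import *
st();plan(368.6,-189.4,7,169.5,step=20)"
```

```text
t 23.15 tcp [ 372.4 -192.9   47.1] x [-0.983  0.185 -0.01 ] z [ 0.009 -0.004 -1.   ] f [ 0.5  0.2 -0. ] tq [-0.01  0.03  0.03] w 66.1 j [-27.4  15.  -28.8  45.6   0.  -16.8]
3 x [1.6, 0.9, 13.4, -0.0, 0.2, -0.0]
```

Call:
{"name": "jog_arm", "arguments": {"deltas": [[[3.5,3,14,0,0.5,0,66],[0.5,0,14,0,0,0,66],[0,0,12,0,0,0,66],[0,0,3,0,0,0,66],[0,0,0,0,0,0,66]]]}}

```text
clock: 23.65
eef_pos: [0.371, -0.1906, 0.0049]
tool_rot: [0.093, 0.996, -0.002, 0.002]
ft_force: [0.2, 0.2, -0.1]
grip_width: 0.0662
```

```bash
python3 -c "
from h import *
st();plan(368.6,-189.4,7,169.5,step=20)"
```

```text
t 23.65 tcp [ 371.  -190.6    4.9] x [-0.983  0.186 -0.004] z [ 0.003 -0.004 -1.   ] f [ 0.2  0.2 -0.1] tq [ 0.02  0.05 -0.02] w 66.2 j [-27.1  19.  -31.6  39.1  -0.1 -16.4]
1 x [2.6, 0.8, -2.1, -0.2, 0.2, -0.2]
```

Call:
{"name": "jog_arm", "arguments": {"deltas": [[[0,1,-2,0,0,0,45],[0,0,0,0,0,0,40],[0,0,0,0,0,0,40],[0,0,0,0,0,0,40],[0,0,0,0,0,0,40]]]}}

```text
clock: 24.15
eef_pos: [0.3724, -0.1902, 0.0092]
tool_rot: [0.093, 0.996, -0.002, 0.003]
ft_force: [0.6, 0.2, -0.7]
grip_width: 0.0489
```

```bash
python3 -c "
from h import *
st()"
```

```text
t 24.15 tcp [ 372.4 -190.2    9.2] x [-0.983  0.186 -0.007] z [ 0.006 -0.005 -1.   ] f [ 0.6  0.2 -0.7] tq [-0.01  0.   -0.05] w 48.9 j [-27.   18.5 -31.4  39.6  -0.1 -16.3]
```

Call:
{"name": "jog_arm", "arguments": {"deltas": [[[0,0,-20,0,0,0,40],[0,0,-30,0,0,0,40],[0,0,-35,0,0,0,40],[0,0,0,0,0,0,40],[0,0,0,0,0,0,40]]]}}

```text
clock: 24.65
eef_pos: [0.3702, -0.1889, 0.0958]
tool_rot: [0.093, 0.996, -0.002, 0.001]
ft_force: [-0.7, -0.9, -1.7]
grip_width: 0.049
```

```bash
python3 - <<'E'
from h import *
st(); c,im=snap('wrist','w11.png'); q=tgt('filter',(-13,0)); plan(q[0],q[1],90,169.15)
for d in masks_of('filter_box','wrist'): 
    m=d['pixels'];r,cc=np.where(m); print(d['conf'],d['at'],im[m].mean(0).round(),r.min(),r.max(),[(k,np.where(m[k])[0][[0,-1]]) for k in range(r.min()+2,r.max(),25)])
E
```

```text
t 24.65 tcp [ 370.2 -188.9   95.8] x [-0.983  0.186 -0.003] z [ 0.002 -0.003 -1.   ] f [-0.7 -0.9 -1.7] tq [ 0.06  0.05 -0.02] w 49.0 j [-26.9  10.9 -25.2  53.7  -0.1 -16.2]
14 x [-4.8, 41.7, 0.3, -0.0, 0.0, 0.0]
0.56 [320.9, 254.4] [149.  72.  13.] 173 348 [(175, array([268, 371])), (200, array([257, 382])), (225, array([258, 381])), (250, array([259, 378])), (275, array([262, 375])), (300, array([264, 375])), (325, array([264, 374]))]
0.28 [29.7, 254.2] [137. 137. 124.] 186 302 [(188, array([ 0, 13])), (213, array([ 0, 50])), (238, array([ 0, 65])), (263, array([ 0, 71])), (288, array([ 0, 63]))]
```

View pics/w11.png

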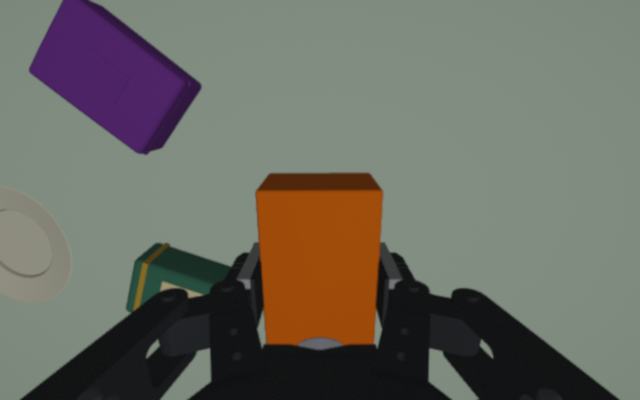

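```bash
python3 -c "
from h import *
print(intool([[257,191],[382,191]],.1206),intool([[268,174],[372,174]],.0866))"
```

```text
[[ 41.9 -25.1 -25.4]
 [ 42.   23.9 -25.5]] [[ 41.7 -26.2   8.6]
 [ 41.7  25.5   8.5]]
```

Call:
{"name": "jog_arm", "arguments": {"deltas": [[[-5,42,-1,0,0,0,40],[-5,42,-1,0,0,0,40],[-5,42,-1,0,0,0,40],[-5,42,-1,0,0,0,40],[-5,42,-1,0,0,0,40]]]}}

```text
clock: 25.25
eef_pos: [0.4315, 0.0138, 0.0929]
tool_rot: [0.101, 0.995, -0.002, -0.005]
ft_force: [0.4, -1.2, -1.4]
grip_width: 0.0491
```

Call:
{"name": "jog_arm", "arguments": {"deltas": [[[-5,42,-1,0,0,0,40],[-5,42,-1,0,0,0,40],[-5,42,-1,0,0,0,40],[-5,42,-1,0,0,0,40],[-5,42,-1,0,0,0,40]]]}}

```text
clock: 25.75
eef_pos: [0.4942, 0.222, 0.0871]
tool_rot: [0.101, 0.995, -0.006, -0.012]
ft_force: [0.3, 0.3, -1.9]
grip_width: 0.0487
```

```bash
python3 -c "
from h import *
st();q=tgt('filter',(-13,0)); print(q);plan(q[0],q[1],90,169.15)"
```

```text
t 25.75 tcp [494.2 222.   87.1] x [-0.979  0.201  0.022] z [-0.024 -0.009 -1.   ] f [ 0.3  0.3 -1.9] tq [-0.02 -0.11 -0.02] w 48.7 j [24.1 25.5 -5.4 60.6  0.1 35.7]
[545.62090312 371.40970844]
4 x [-5.3, 39.1, -1.1, -0.2, -0.3, -0.2]
```

Call:
{"name": "jog_arm", "arguments": {"deltas": [[[-5,39,-1,-0.2,-0.4,-0.2,40],[-5,39,-1,-0.2,-0.4,-0.2,40],[-5,39,-1,-0.2,-0.4,-0.2,40],[-5,36,-1,-0.2,-0.4,-0.2,40],[0,0,0,0,0,0,40]]]}}

```text
clock: 26.25
eef_pos: [0.5406, 0.3778, 0.0763]
tool_rot: [0.09, 0.996, -0.004, -0.003]
ft_force: [0.4, 0.1, -1.9]
grip_width: 0.0489
```

```bash
python3 -c "
from h import *
st();q=tgt('filter',(-13.2,0)); print(q);plan(q[0],q[1],90,169.15)"
```

```text
t 26.25 tcp [540.6 377.8  76.3] x [-0.984  0.18   0.005] z [-0.006 -0.007 -1.   ] f [ 0.4  0.1 -1.9] tq [-0.01  0.04 -0.03] w 48.9 j [35.  37.7 14.  66.8 -0.1 45.4]
[545.42447844 371.44735613]
1 x [-5.8, -5.5, -13.7, -0.5, -0.3, 0.5]
```

Call:
{"name": "jog_arm", "arguments": {"deltas": [[[-6,-6,0,-0.5,-0.3,0.5,40],[0,0,0,0,0,0,40],[0,0,18,0,0,0,40],[0,0,18,0,0,0,40],[0,0,0,0,0,0,40]]]}}

```text
clock: 26.75
eef_pos: [0.5423, 0.3636, 0.0335]
tool_rot: [0.097, 0.995, -0.004, -0.004]
ft_force: [-0.7, -0.9, -0.9]
grip_width: 0.0488
```

Call:
{"name": "jog_arm", "arguments": {"deltas": [[[0,0,0,0,0,0,40]]]}}

```text
clock: 26.85
eef_pos: [0.5423, 0.3622, 0.0337]
tool_rot: [0.098, 0.995, -0.004, -0.004]
ft_force: [0.1, -0.2, -1.1]
grip_width: 0.0493
```

```bash
python3 -c "
from h import *
st();q=tgt('filter',(-13.2,0)); print(q);plan(q[0],q[1],32,169.15)"
```

```text
t 26.85 tcp [542.3 362.2  33.7] x [-0.981  0.195  0.008] z [-0.009 -0.007 -1.   ] f [ 0.1 -0.2 -1.1] tq [ 0.03 -0.01 -0.01] w 49.3 j [33.8 39.2  9.8 61.3 -0.  45. ]
[545.42447844 371.44735613]
1 x [-1.3, 9.7, 1.6, -0.5, -0.4, -0.4]
```

Call:
{"name": "jog_arm", "arguments": {"deltas": [[[-1.3,10,0,-0.5,-0.4,-0.4,40],[0,0,0,0,0,0,40],[0,0,0,0,0,0,40]]]}}

```text
clock: 27.15
eef_pos: [0.5471, 0.3718, 0.0361]
tool_rot: [0.095, 0.995, 0.001, 0.001]
ft_force: [-0.3, -0.4, -1.6]
grip_width: 0.0488
```

```bash
python3 -c "
from h import *
st();q=tgt('filter',(-13.2,0)); print(q);plan(q[0],q[1],32,169.15)"
```

```text
t 27.15 tcp [547.1 371.8  36.1] x [-0.982  0.189 -0.002] z [ 0.002  0.003 -1.   ] f [-0.3 -0.4 -1.6] tq [ 0.03  0.04 -0.01] w 48.8 j [34.2 39.4 10.6 61.1  0.1 45.1]
[545.42447844 371.44735613]
1 x [1.5, -0.6, 4.1, 0.2, 0.1, -0.1]
```

Call:
{"name": "jog_arm", "arguments": {"deltas": [[[1.8,-0.6,4,0.2,0.1,0,40],[0,0,4,0,0,0,40],[0,0,4,0,0,0,40],[0,0,4,0,0,0,40]]]}}

```text
clock: 27.55
eef_pos: [0.546, 0.3728, 0.0212]
tool_rot: [0.095, 0.995, 0.001, 0.001]
ft_force: [-0.3, 0.9, -1.7]
grip_width: 0.0487
```

```bash
python3 -c "
from h import *
st();q=tgt('filter',(-13.2,0)); plan(q[0],q[1],17,169.15)"
```

```text
t 27.55 tcp [546.  372.8  21.2] x [-0.982  0.189 -0.003] z [ 0.003  0.002 -1.   ] f [-0.3  0.9 -1.7] tq [ 0.    0.09 -0.03] w 48.7 j [34.3 40.2  9.7 59.3 -0.  45.2]
1 x [0.4, -1.5, 4.2, 0.1, 0.2, -0.0]
```

Call:
{"name": "jog_arm", "arguments": {"deltas": [[[0,-0.5,3,0,0,0,40],[0,0,2,0,0,0,40]]]}}

```text
clock: 27.75
eef_pos: [0.5458, 0.3722, 0.0172]
tool_rot: [0.095, 0.996, 0.001, 0.001]
ft_force: [-6.3, -4.5, 21.1]
grip_width: 0.0492
```

Call:
{"name": "jog_arm", "arguments": {"deltas": [[[0,0,-1,0,0,0,62],[0,0,0,0,0,0,62],[0,0,0,0,0,0,62],[0,0,-10,0,0,0,62],[0,0,-30,0,0,0,62]]]}}

```text
clock: 28.25
eef_pos: [0.5431, 0.3702, 0.0552]
tool_rot: [0.095, 0.995, -0.002, -0.002]
ft_force: [-0.1, 0.0, -0.9]
grip_width: 0.062
```

Call:
{"name": "jog_arm", "arguments": {"deltas": [[[0,0,-20,0,0,0,20],[0,0,0,0,0,0,0],[0,0,0,0,0,0,0],[0,0,0,0,0,0,0],[0,0,0,0,0,0,0]]]}}

```text
clock: 28.75
eef_pos: [0.5452, 0.3716, 0.0797]
tool_rot: [0.095, 0.995, 0.0, 0.001]
ft_force: [-0.0, 0.1, -0.4]
grip_width: -0.0001
```

```bash
python3 -c "
from h import *
st();q=tgt('filter',(0,0));plan(q[0],q[1],44,169.15,step=20)"
```

```text
t 28.75 tcp [545.2 371.6  79.7] x [-0.982  0.189 -0.002] z [ 0.002  0.001 -1.   ] f [-0.   0.1 -0.4] tq [ 0.03 -0.05  0.07] w -0.1 j [34.3 37.1 13.4 66.2 -0.  45.2]
2 x [-6.7, -0.1, 17.8, 0.0, 0.1, -0.0]
```

Call:
{"name": "jog_arm", "arguments": {"deltas": [[[-13,0,14,0,0,0,0],[0,0,18,0,0,0,0],[0,0,4,0,0,0,0],[0,0,0,0,0,0,0]]]}}

```text
clock: 29.15
eef_pos: [0.5572, 0.369, 0.0421]
tool_rot: [0.095, 0.996, -0.0, -0.0]
ft_force: [0.3, -0.4, 9.5]
grip_width: 0.0
```

Call:
{"name": "jog_arm", "arguments": {"deltas": [[[0,0,2,0,0,0,0]]]}}

```text
clock: 29.25
eef_pos: [0.5573, 0.369, 0.0421]
tool_rot: [0.095, 0.996, 0.0, 0.0]
ft_force: [-5.8, -3.2, 18.1]
grip_width: 0.0001
```

Call:
{"name": "jog_arm", "arguments": {"deltas": [[[0,0,2,0,0,0,0]]]}}

```text
clock: 29.35
eef_pos: [0.5572, 0.369, 0.0421]
tool_rot: [0.094, 0.996, 0.0, 0.0]
ft_force: [-2.5, -2.4, 10.4]
grip_width: -0.0001
```

Call:
{"name": "jog_arm", "arguments": {"deltas": [[[0,0,-30,0,0,0,20],[0,0,-45,0,0,0,60],[0,0,-45,0,0,0,70],[0,0,0,0,0,0,70],[0,0,0,0,0,0,70]]]}}

```text
clock: 29.85
eef_pos: [0.554, 0.3673, 0.1626]
tool_rot: [0.094, 0.996, -0.003, -0.004]
ft_force: [-0.7, 0.1, -0.9]
grip_width: 0.0697
```

```bash
cat > tins.py <<'E'
from h import *
c,im=snap(sys.argv[1],sys.argv[2])
for d in masks_of('tin_a',sys.argv[1]):
    q=rect(d['pixels'],sys.argv[1],.036,c); print('tin',d['conf'],d['at'],fit_box('tin',d['pixels'],[q[0],q[1],q[4]],sys.argv[1],c,36))
E
python3 -c "
from h import *
st();c,im=snap('wrist','w12.png')";python3 tins.py top t2.png
```

```text
t 29.85 tcp [554.  367.3 162.6] x [-0.982  0.188  0.007] z [-0.008 -0.005 -1.   ] f [-0.7  0.1 -0.9] tq [ 0.02 -0.    0.01] w 69.7 j [33.5 35.2 22.8 78.1  0.  44.4]
tin 0.92 [405.3, 229.8] (array([ 427.46, -301.04,   59.72]), np.float64(0.957))
tin 0.76 [443.7, 180.8] (array([ 570.66, -410.45,   43.72]), np.float64(0.905))
tin 0.47 [204.7, 188.7] (array([546.4 , 279.83, -15.96]), np.float64(0.832))
```

View pics/w12.png

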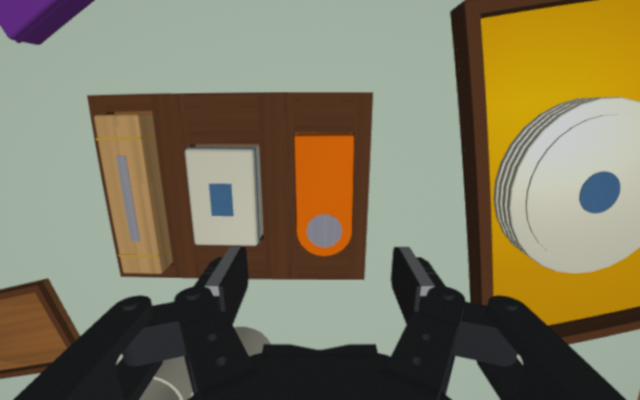

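All three boxes are seated: spoon (130,190), sugar (222,195) and filter (325,195). Each top measured 42 mm when I pressed it. Next are the tins.

```bash
cat >> h.py <<'E'
def plan2(x,y,z,yaw=None,Rm=None,step=45,rot=7.5,n=None,w=85):
    "straight line + slerp, separate rows"
    T=pose(); G=Rm if Rm is not None else down(yaw); rv=R.from_matrix(T[:3,:3].T@G).as_rotvec(); d=np.array([x,y,z])-T[:3,3]*1000
    n=n or int(max(np.ceil(np.linalg.norm(d)/step),np.ceil(np.degrees(np.linalg.norm(rv))/rot),1)); print(n,'rows; gain rotation end',np.degrees(rv).round(1))
    for i in range(n):
        Ri=T[:3,:3]@R.from_rotvec(rv*i/n).as_matrix(); print(np.r_[(Ri.T@d/n),np.degrees(rv/n)].round(1).tolist()+[w],end=',\n' if i%5==4 else ', ')
E
python3 -c "
from h import *
plan2(427,-301,160,59.7)"
```

```text
16 rows; gain rotation end [-7.000e-01  1.000e-01  1.095e+02]
[-0.1, -42.5, 0.4, -0.0, 0.0, 6.8, 85], [-5.1, -42.2, 0.4, -0.0, 0.0, 6.8, 85], [-10.1, -41.3, 0.3, -0.0, 0.0, 6.8, 85], [-15.0, -39.8, 0.3, -0.0, 0.0, 6.8, 85], [-19.6, -37.7, 0.3, -0.0, 0.0, 6.8, 85],
[-23.9, -35.1, 0.2, -0.0, 0.0, 6.8, 85], [-28.0, -32.0, 0.2, -0.0, 0.0, 6.8, 85], [-31.6, -28.5, 0.2, -0.0, 0.0, 6.8, 85], [-34.7, -24.5, 0.2, -0.0, 0.0, 6.8, 85], [-37.4, -20.2, 0.1, -0.0, 0.0, 6.8, 85],
[-39.5, -15.6, 0.1, -0.0, 0.0, 6.8, 85], [-41.1, -10.8, 0.1, -0.0, 0.0, 6.8, 85], [-42.1, -5.8, 0.1, -0.0, 0.0, 6.8, 85], [-42.5, -0.7, 0.1, -0.0, 0.0, 6.8, 85], [-42.3, 4.4, 0.1, -0.0, 0.0, 6.8, 85],
[-41.5, 9.4, 0.1, -0.0, 0.0, 6.8, 85],
```

Call:
{"name": "jog_arm", "arguments": {"deltas": [[[0,-42.5,0,0,0,6.8,75],[-5,-42,0,0,0,6.8,75],[-10,-41,0,0,0,6.8,75],[-15,-40,0,0,0,6.8,75],[-20,-38,0,0,0,6.8,75]]]}}

```text
clock: 30.5
eef_pos: [0.5072, 0.1559, 0.1519]
tool_rot: [0.387, 0.922, -0.01, -0.009]
ft_force: [0.2, 0.4, 0.7]
grip_width: 0.0748
```

Call:
{"name": "jog_arm", "arguments": {"deltas": [[[-24,-35,0,0,0,6.8,75],[-28,-32,0,0,0,6.8,75],[-32,-28.5,0,0,0,6.8,75],[-35,-24.5,0,0,0,6.8,75],[-37,-20,0,0,0,6.8,75]]]}}

```text
clock: 31.0
eef_pos: [0.4555, -0.0607, 0.148]
tool_rot: [0.649, 0.761, -0.018, -0.011]
ft_force: [0.9, -1.0, -0.2]
grip_width: 0.0753
```

Call:
{"name": "jog_arm", "arguments": {"deltas": [[[-39.5,-16,0,0,0,6.8,75],[-41,-11,0,0,0,6.8,75],[-42,-6,0,0,0,6.8,75],[-42.5,0,0,0,0,6.8,75],[-42,4,0,0,0,6.8,75]]]}}

```text
clock: 31.5
eef_pos: [0.3991, -0.2733, 0.1456]
tool_rot: [0.849, 0.527, -0.024, -0.011]
ft_force: [0.7, -0.4, -0.1]
grip_width: 0.0748
```

Call:
{"name": "jog_arm", "arguments": {"deltas": [[[-20,5,0,0,0,0,75],[0,0,0,0,0,0,75],[0,0,0,0,0,0,75]]]}}

```text
clock: 31.8
eef_pos: [0.39, -0.2974, 0.1416]
tool_rot: [0.852, 0.522, -0.026, -0.014]
ft_force: [-1.2, -0.6, -0.7]
grip_width: 0.0749
```

```bash
python3 -c "
from h import *
st()"; python3 tins.py wrist w13.png
```

```text
t 31.8 tcp [ 390.  -297.4  141.6] x [ 0.453  0.891 -0.03 ] z [-0.06  -0.003 -0.998] f [-1.2 -0.6 -0.7] tq [-0.01 -0.04  0.  ] w 74.9 j [-36.   18.1  -7.7  66.8  -2.1  81. ]
tin 0.98 [561.1, 210.3] (array([ 567.4 , -410.74,   43.76]), np.float64(0.94))
tin 0.97 [364.1, 174.1] (array([ 422.83, -301.49,   59.68]), np.float64(0.964))
```

```bash
python3 -c "
from h import *
plan2(422.8,-301.5,80,59.7,step=35)"
```

```text
2 rows; gain rotation end [-2.9  1.8  3.4]
[6.1, 17.0, 30.0, -1.4, 0.9, 1.7, 85], [6.1, 16.1, 30.5, -1.4, 0.9, 1.7, 85],
```

Call:
{"name": "jog_arm", "arguments": {"deltas": [[[6,17,20,-1.4,0.9,1.7,75],[6,16,30,-1.4,0.9,1.7,75],[0,0,10,0,0,0,75],[0,0,0,0,0,0,75],[0,0,0,0,0,0,75]]]}}

```text
clock: 32.4
eef_pos: [0.4255, -0.2958, 0.0797]
tool_rot: [0.865, 0.502, 0.0, -0.001]
ft_force: [0.5, -0.9, 0.5]
grip_width: 0.075
```

```bash
python3 -c "
from h import *
st();plan2(422.8,-301.5,80,59.7,step=35)"
```

```text
t 32.4 tcp [ 425.5 -295.8   79.7] x [0.496 0.868 0.001] z [-0.001  0.002 -1.   ] f [ 0.5 -0.9  0.5] tq [-0.01 -0.04  0.  ] w 75.0 j [-34.8  22.6 -11.3  56.2   0.1  84.9]
1 rows; gain rotation end [-0.1 -0.1  0.5]
[-6.3, 0.5, -0.3, -0.1, -0.1, 0.5, 85],
```

Call:
{"name": "jog_arm", "arguments": {"deltas": [[[-6.5,0.5,10,0,0,0.5,75],[0,0,20,0,0,0,75],[0,0,20,0,0,0,75],[0,0,14,0,0,0,75],[0,0,0,0,0,0,75]]]}}

```text
clock: 32.9
eef_pos: [0.4243, -0.3048, 0.0179]
tool_rot: [0.867, 0.498, 0.001, 0.003]
ft_force: [-0.3, 0.1, 0.2]
grip_width: 0.0752
```

```bash
python3 -c "
from h import *
st();plan2(422.8,-301.5,5,59.7,step=35)"
```

```text
t 32.9 tcp [ 424.3 -304.8   17.9] x [ 0.504  0.864 -0.001] z [ 0.005 -0.005 -1.   ] f [-0.3  0.1  0.2] tq [0.   0.04 0.01] w 75.2 j [-35.7  27.1 -15.2  47.4  -0.   84.6]
1 rows; gain rotation end [0.4 0.1 0. ]
[2.1, -3.0, 12.9, 0.4, 0.1, 0.0, 85],
```

Call:
{"name": "jog_arm", "arguments": {"deltas": [[[2.5,-3,10,0.4,0.1,0,75],[0,0,3,0,0,0,40],[0,0,0,0,0,0,40],[0,0,0,0,0,0,40],[0,0,0,0,0,0,40]]]}}

```text
clock: 33.4
eef_pos: [0.4236, -0.3024, 0.0062]
tool_rot: [0.867, 0.498, 0.0, 0.001]
ft_force: [0.7, 0.2, -3.8]
grip_width: 0.0488
```

Call:
{"name": "jog_arm", "arguments": {"deltas": [[[0,0,0,0,0,0,40],[0,0,-12,0,0,0,40],[0,0,-12,0,0,0,40],[0,0,0,0,0,0,40],[0,0,0,0,0,0,40]]]}}

```text
clock: 33.9
eef_pos: [0.4227, -0.3019, 0.032]
tool_rot: [0.867, 0.498, -0.0, 0.0]
ft_force: [-0.2, 0.7, -4.3]
grip_width: 0.0489
```

```bash
python3 -c "
from h import *
st();c,im=snap('wrist','w14.png')
for i in range(8):
    o=get_obs(); camera('top'); T=pose(); print((T[:3,:3].T@o['ft_torque']).round(3),o['ft_force'].round(1))
for d in masks_of('tin_a','wrist'):
    r,cc=np.where(d['pixels']);print(d['conf'],d['at'],r.min(),r.max(),cc.min(),cc.max())"
```

```text
t 33.9 tcp [ 422.7 -301.9   32. ] x [ 0.505  0.863 -0.001] z [-0.    -0.001 -1.   ] f [-0.2  0.7 -4.3] tq [-0.08  0.04 -0.02] w 48.9 j [-35.5  25.9 -14.4  49.6  -0.   84.8]
[-0.058 -0.139  0.01 ] [-0.9 -0.1 -4.3]
[-0.009 -0.142 -0.009] [-1.5 -0.5 -4.3]
[-0.03  -0.129  0.034] [-0.9 -1.  -4.7]
[-0.013 -0.123  0.018] [-0.4 -0.  -4.3]
[ 0.012 -0.061 -0.009] [-0.4  0.2 -5. ]
[-0.022 -0.14  -0.004] [ 0.1 -0.  -4.3]
[ 0.002 -0.142 -0.015] [ 0.7 -0.1 -4.7]
[-0.02  -0.116  0.014] [-0.5 -0.6 -3.7]
0.98 [317.9, 245.3] 154 348 253 387
0.78 [601.6, 283.4] 180 362 533 639
```

View pics/w14.png

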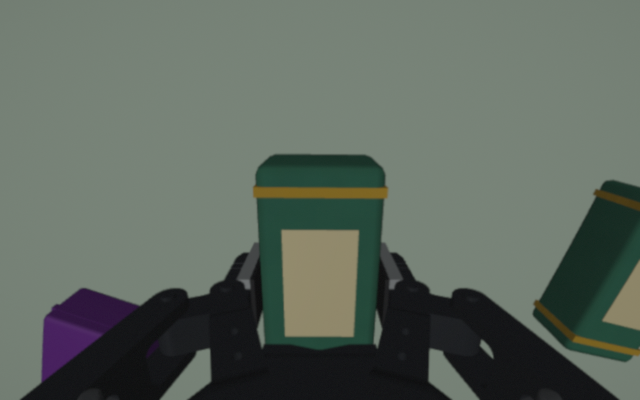

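Measured force is -4.4 N. The moment about tool y is -0.125 N m, so the heavy end is at tool +x. I'll set the tin down and regrip with a 30° tilt, about 12 mm towards the light end. The larger moment expected there will also check the sign.

Call:
{"name": "jog_arm", "arguments": {"deltas": [[[0,0,12,0,0,0,40],[0,0,11,0,0,0,40],[0,0,2,0,0,0,40],[0,0,0,0,0,0,70],[0,0,0,0,0,0,70]]]}}

```text
clock: 34.9
eef_pos: [0.424, -0.3027, 0.0059]
tool_rot: [0.867, 0.498, 0.001, 0.002]
ft_force: [1.0, 0.8, -0.1]
grip_width: 0.0699
```

Call:
{"name": "jog_arm", "arguments": {"deltas": [[[0,0,-1,0,0,0,70],[0,0,0,0,7.5,0,70],[0,0,0,0,7.5,0,70],[0,0,0,0,7.5,0,70],[0,0,0,0,7.5,0,70]]]}}

```text
clock: 35.4
eef_pos: [0.4304, -0.3011, 0.0114]
tool_rot: [0.832, 0.486, 0.235, -0.127]
ft_force: [0.2, -0.3, -1.4]
grip_width: 0.0699
```

```bash
cat >> h.py <<'E'
def tilt(yaw,deg): return down(yaw)@R.from_euler('y',deg,degrees=True).as_matrix()
E
python3 -c "
from h import *
st(); plan2(422.8,-301.5,6,Rm=tilt(59.7,30))"
```

```text
t 35.4 tcp [ 430.4 -301.1   11.4] x [0.418 0.749 0.514] z [ 0.268  0.439 -0.858] f [ 0.2 -0.3 -1.4] tq [-0.45  0.29 -0.01] w 69.9 j [-51.2  36.2  -8.   57.2  28.9  65.3]
1 rows; gain rotation end [ 0.6 -0.9  1. ]
[-6.3, -6.5, 2.4, 0.6, -0.9, 1.0, 85],
```

Call:
{"name": "jog_arm", "arguments": {"deltas": [[[-6,-6.5,2.4,0.6,-0.9,1,70],[0,0,0,0,0,0,70],[0,0,0,0,0,0,70]]]}}

```text
clock: 35.7
eef_pos: [0.4207, -0.3041, 0.0038]
tool_rot: [0.84, 0.477, 0.223, -0.13]
ft_force: [0.1, -0.2, -0.3]
grip_width: 0.0698
```

```bash
python3 -c "
from h import *
st(); plan2(422.8,-301.5,6,Rm=tilt(59.7,30))"
```

```text
t 35.7 tcp [ 420.7 -304.1    3.8] x [0.445 0.744 0.498] z [ 0.251  0.431 -0.867] f [ 0.1 -0.2 -0.3] tq [-0.39  0.28  0.01] w 69.8 j [-51.6  36.5  -8.6  56.8  27.7  66.2]
1 rows; gain rotation end [-0.   0.1 -0.5]
[4.0, 0.5, -0.3, -0.0, 0.1, -0.5, 85],
```

Call:
{"name": "jog_arm", "arguments": {"deltas": [[[2,0.5,-2,0,0,0,55],[0,0,0,0,0,0,40],[0,0,0,0,0,0,40],[0,0,0,0,0,0,40],[0,0,0,0,0,0,40]]]}}

```text
clock: 36.2
eef_pos: [0.4232, -0.302, 0.0083]
tool_rot: [0.839, 0.481, 0.22, -0.127]
ft_force: [-0.6, -1.5, -1.6]
grip_width: 0.0492
```

Call:
{"name": "jog_arm", "arguments": {"deltas": [[[15,0,-26,0,0,0,40],[15,0,-26,0,0,0,40],[20,0,-34,0,0,0,40],[20,0,-34,0,0,0,40],[0,0,0,0,0,0,40]]]}}

```text
clock: 36.7
eef_pos: [0.422, -0.2967, 0.1467]
tool_rot: [0.839, 0.481, 0.217, -0.133]
ft_force: [0.8, -2.6, -4.2]
grip_width: 0.0492
```

```bash
python3 -c "
from h import *
st();c,im=snap('wrist','w15.png')
tq=[]
for i in range(6):
    o=get_obs(); camera('top'); tq.append(o['ft_torque'])
print(np.mean(tq,0).round(3), 'd tool', (pose()[:3,:3].T@(np.mean(tq,0)-[-.39,.28,.01])).round(3))"
```

```text
t 36.7 tcp [ 422.  -296.7  146.7] x [0.443 0.749 0.493] z [ 0.237  0.432 -0.87 ] f [ 0.8 -2.6 -4.2] tq [-1.11  0.48 -0.04] w 49.2 j [-50.7  26.7  -0.4  74.9  27.2  66.7]
[-1.002  0.566  0.025] d tool [-0.053 -0.673 -0.028]
```

View pics/w15.png

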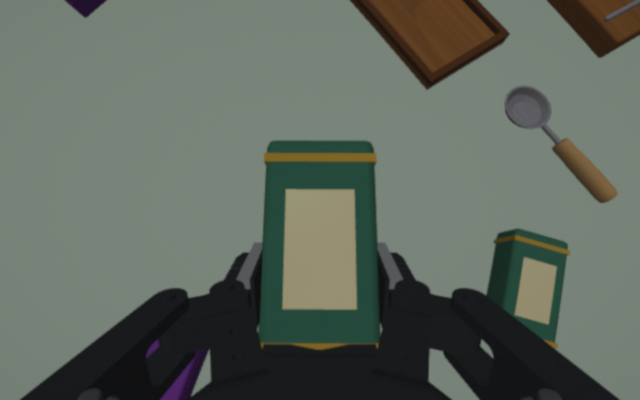

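The tin is held firmly at (320,240) with no sag. The moment's lever fits the heavy end at +x. I'll carry it to the stand.

```bash
cat >> h.py <<'E'
STAND=(668.5,-77.5,3.5)
def tinT(tcp,Rp,c,yaw_t):
    "tool->tin-centre offset (mm, tool frame)"
    return Rp.T@(np.array([c[0],c[1],18.])-np.array(tcp))
def fin(off,ys,Rf,dz=0):
    p=place(np.array([[0,float(ys)]]),STAND)[0]; return np.array([p[0],p[1],58+dz])-Rf@off
E
python3 -c "
from h import *
off=tinT([423.2,-302,8.3],tilt(59.7,29.7),[422.8,-301.5],0); Rf=tilt(183.5,-60.3); print(off,fin(off,52,Rf,0))
plan2(600,-25,190,183.5)"
```

```text
[ 5.00563594 -0.59762203 -8.31182632] [674.97089954 -24.4083123   58.22988673]
17 rows; gain rotation end [  31.1  -18.7 -120.7]
[18.0, 1.2, 6.9, 1.8, -1.1, -7.1, 85], [17.8, 3.6, 6.4, 1.8, -1.1, -7.1, 85], [17.3, 6.0, 5.9, 1.8, -1.1, -7.1, 85], [16.6, 8.3, 5.4, 1.8, -1.1, -7.1, 85], [15.5, 10.4, 4.8, 1.8, -1.1, -7.1, 85],
[14.2, 12.4, 4.1, 1.8, -1.1, -7.1, 85], [12.6, 14.2, 3.4, 1.8, -1.1, -7.1, 85], [10.8, 15.8, 2.7, 1.8, -1.1, -7.1, 85], [8.8, 17.1, 2.0, 1.8, -1.1, -7.1, 85], [6.7, 18.1, 1.3, 1.8, -1.1, -7.1, 85],
[4.4, 18.8, 0.6, 1.8, -1.1, -7.1, 85], [2.0, 19.2, -0.1, 1.8, -1.1, -7.1, 85], [-0.4, 19.3, -0.7, 1.8, -1.1, -7.1, 85], [-2.8, 19.1, -1.3, 1.8, -1.1, -7.1, 85], [-5.1, 18.5, -1.8, 1.8, -1.1, -7.1, 85],
[-7.4, 17.7, -2.2, 1.8, -1.1, -7.1, 85], [-9.6, 16.5, -2.6, 1.8, -1.1, -7.1, 85],
```

Call:
{"name": "jog_arm", "arguments": {"deltas": [[[18,1,6,1.8,-1.1,-7.1,40],[18,3.6,5,1.8,-1.1,-7.1,40],[17.3,6,5,1.8,-1.1,-7.1,40],[16.6,8,4.5,1.8,-1.1,-7.1,40],[15.5,10.4,4,1.8,-1.1,-7.1,40]]]}}

```text
clock: 37.55
eef_pos: [0.4675, -0.2152, 0.152]
tool_rot: [0.644, 0.737, 0.169, -0.113]
ft_force: [0.2, -0.6, -4.6]
grip_width: 0.0489
```

Call:
{"name": "jog_arm", "arguments": {"deltas": [[[14,12.4,4,1.8,-1.1,-7.1,40],[12.6,14.2,3,1.8,-1.1,-7.1,40],[10.8,15.8,2.5,1.8,-1.1,-7.1,40],[9,17,2,1.8,-1.1,-7.1,40],[7,18,1,1.8,-1.1,-7.1,40]]]}}

```text
clock: 38.05
eef_pos: [0.5188, -0.1302, 0.1618]
tool_rot: [0.374, 0.918, 0.107, -0.075]
ft_force: [0.1, 0.5, -4.6]
grip_width: 0.0494
```

Call:
{"name": "jog_arm", "arguments": {"deltas": [[[4.4,19,0,1.8,-1.1,-7.1,40],[2,19,0,1.8,-1.1,-7.1,40],[0,19,-1,1.8,-1.1,-7.1,40],[-3,19,-1,1.8,-1.1,-7.1,40],[-5,18.5,-2,1.8,-1.1,-7.1,40]]]}}

```text
clock: 38.55
eef_pos: [0.5672, -0.0426, 0.1707]
tool_rot: [0.061, 0.997, 0.037, -0.029]
ft_force: [-0.5, 0.8, -4.6]
grip_width: 0.0488
```

```bash
python3 -c "
from h import *
st();off=np.array([5,-.6,-8.3]);Rf=tilt(183.5,-60.3);f=fin(off,52,Rf,70);plan2(f[0],f[1],f[2],Rm=Rf)"
```

```text
t 38.55 tcp [567.2 -42.6 170.7] x [-0.991  0.12   0.062] z [-0.053  0.077 -0.996] f [-0.5  0.8 -4.6] tq [-0.16 -0.21  0.05] w 48.8 j [-6.5 26.1  8.7 76.1  4.1  0.5]
9 rows; gain rotation end [ -1.6 -63.3 -11.9]
[-11.9, 3.2, 4.2, -0.2, -7.0, -1.3, 85], [-11.4, 2.9, 5.7, -0.2, -7.0, -1.3, 85], [-10.7, 2.6, 7.0, -0.2, -7.0, -1.3, 85], [-9.8, 2.3, 8.3, -0.2, -7.0, -1.3, 85], [-8.7, 2.1, 9.4, -0.2, -7.0, -1.3, 85],
[-7.6, 1.9, 10.4, -0.2, -7.0, -1.3, 85], [-6.3, 1.7, 11.3, -0.2, -7.0, -1.3, 85], [-4.9, 1.5, 12.0, -0.2, -7.0, -1.3, 85], [-3.4, 1.4, 12.5, -0.2, -7.0, -1.3, 85],
```

Call:
{"name": "jog_arm", "arguments": {"deltas": [[[-12,3,2,-0.2,-7,-1.3,40],[-11.5,3,4,-0.2,-7,-1.3,40],[-11,2.6,5,-0.2,-7,-1.3,40],[-10,2.3,8,-0.2,-7,-1.3,40],[-9,2,9,-0.2,-7,-1.3,40]]]}}

```text
clock: 39.05
eef_pos: [0.6275, -0.024, 0.1464]
tool_rot: [0.008, 0.96, 0.033, 0.277]
ft_force: [1.4, 0.1, -6.4]
grip_width: 0.049
```

Call:
{"name": "jog_arm", "arguments": {"deltas": [[[-8,2,10,-0.2,-7,-1.3,40],[-6,1.7,11,-0.2,-7,-1.3,40],[-5,1.5,12,-0.2,-7,-1.3,40],[-3.5,1.4,12,-0.2,-7,-1.3,40],[0,0,0,0,0,0,40]]]}}

```text
clock: 39.55
eef_pos: [0.6559, -0.013, 0.1139]
tool_rot: [-0.024, 0.889, 0.031, 0.456]
ft_force: [-0.7, -0.4, -6.4]
grip_width: 0.049
```

Call:
{"name": "jog_arm", "arguments": {"deltas": [[[0,0,0,0,0,0,40]]]}}

```text
clock: 39.65
eef_pos: [0.6538, -0.0126, 0.1104]
tool_rot: [-0.024, 0.891, 0.032, 0.452]
ft_force: [0.4, 0.2, -4.0]
grip_width: 0.0493
```

```bash
python3 -c "
from h import *
st();off=np.array([5,-.6,-8.3]);Rf=tilt(183.5,-60.3);f=fin(off,52,Rf,30);print(f);plan2(f[0],f[1],f[2],Rm=Rf,step=25);snap('scene','s2.png')"
```

```text
t 39.65 tcp [653.8 -12.6 110.4] x [-0.59  -0.014 -0.807] z [ 0.804  0.078 -0.589] f [ 0.4  0.2 -4. ] tq [-0.1   1.55 -0.03] w 49.3 j [ -5.1  19.7 -46.8 -29.9   8.6  -3.8]
[674.95771365 -24.40673637  88.23085062]
2 rows; gain rotation end [ 1.6 -6.4 -1.4]
[2.8, -7.0, 14.6, 0.8, -3.2, -0.7, 85], [3.7, -6.8, 14.5, 0.8, -3.2, -0.7, 85],
```

View pics/s2.png

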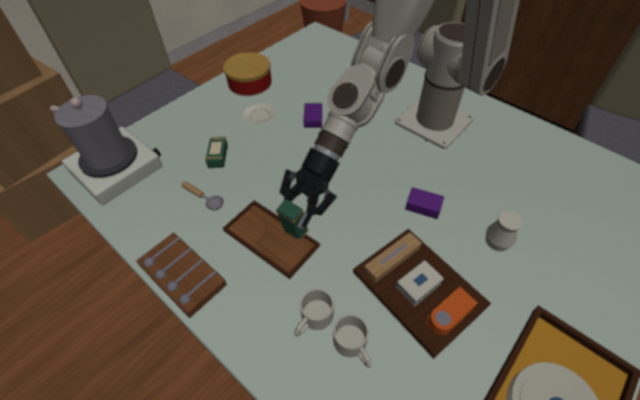

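The tin is nearly upright over the stand at (293,220), and the rest of the scene is undisturbed. I'll go on down.

Call:
{"name": "jog_arm", "arguments": {"deltas": [[[3,-7,14,0.8,-3.5,-0.7,40],[4,-7,14,0.8,-3.5,-0.7,40],[0,0,0,0,0,0,40],[0,0,0,0,0,0,40]]]}}

```text
clock: 40.1
eef_pos: [0.6777, -0.0248, 0.0901]
tool_rot: [-0.027, 0.862, 0.016, 0.506]
ft_force: [0.3, -0.5, -4.0]
grip_width: 0.0491
```

```bash
python3 -c "
from h import *
st();off=np.array([5,-.6,-8.3]);Rf=tilt(183.5,-60.3);f=fin(off,52,Rf,8);print(f);plan2(f[0],f[1],f[2],Rm=Rf,step=15)"
```

```text
t 40.1 tcp [677.7 -24.8  90.1] x [-0.487 -0.03  -0.873] z [ 0.871  0.054 -0.488] f [ 0.3 -0.5 -4. ] tq [-0.05  1.68 -0.  ] w 49.1 j [ -5.7  29.4 -49.3 -49.2   8.1  -4.5]
[674.95771365 -24.40673637  66.23085062]
2 rows; gain rotation end [0.1 0.5 0. ]
[11.1, 0.3, 4.7, 0.0, 0.2, 0.0, 85], [11.0, 0.3, 4.7, 0.0, 0.2, 0.0, 85],
```

Call:
{"name": "jog_arm", "arguments": {"deltas": [[[11,0.3,4.7,0,0.2,0,40],[11,0.3,4.7,0,0.2,0,40],[0,0,0,0,0,0,40],[0,0,0,0,0,0,40]]]}}

```text
clock: 40.5
eef_pos: [0.6787, -0.024, 0.0732]
tool_rot: [-0.027, 0.862, 0.016, 0.505]
ft_force: [-0.5, 0.9, -3.8]
grip_width: 0.0493
```

Call:
{"name": "jog_arm", "arguments": {"deltas": [[[3,0,1.7,0,0,0,40],[1.5,0,0.8,0,0,0,40]]]}}

```text
clock: 40.7
eef_pos: [0.6798, -0.0239, 0.0706]
tool_rot: [-0.027, 0.861, 0.016, 0.507]
ft_force: [0.4, 0.1, -4.8]
grip_width: 0.0491
```

```bash
python3 -c "
from h import *
st();off=np.array([5,-.6,-8.3]);Rf=tilt(183.5,-60.3);f=fin(off,52,Rf,0);print(f);plan2(f[0],f[1],f[2],Rm=Rf,step=15)"
```

```text
t 40.7 tcp [679.8 -23.9  70.6] x [-0.485 -0.031 -0.874] z [ 0.872  0.056 -0.486] f [ 0.4  0.1 -4.8] tq [-0.17  1.69  0.02] w 49.1 j [ -5.6  33.  -49.4 -53.    8.1  -4.5]
[674.95771365 -24.40673637  58.23085062]
1 rows; gain rotation end [0.1 0.6 0.1]
[13.1, -0.2, 1.7, 0.1, 0.6, 0.1, 85],
```

Call:
{"name": "jog_arm", "arguments": {"deltas": [[[9,0,1,0,0.3,0,40],[3,0,0,0,0,0,40],[0,0,0,0,0,0,40]]]}}

```text
clock: 41.0
eef_pos: [0.6758, -0.0242, 0.0611]
tool_rot: [-0.028, 0.862, 0.016, 0.507]
ft_force: [-0.9, 0.5, -0.6]
grip_width: 0.049
```

Call:
{"name": "jog_arm", "arguments": {"deltas": [[[2,0,0.5,0,0,0,40],[1,0,0.5,0,0,0,40]]]}}

```text
clock: 41.2
eef_pos: [0.6764, -0.0242, 0.0612]
tool_rot: [-0.028, 0.86, 0.016, 0.51]
ft_force: [-3.6, 0.5, 0.9]
grip_width: 0.0492
```

```bash
python3 -c "
from h import *
st()"
```

```text
t 41.2 tcp [676.4 -24.2  61.2] x [-0.479 -0.033 -0.877] z [ 0.875  0.056 -0.48 ] f [-3.6  0.5  0.9] tq [-0.16  1.29 -0.07] w 49.2 j [ -5.7  34.9 -50.1 -56.    8.2  -4.7]
```

Call:
{"name": "jog_arm", "arguments": {"deltas": [[[0,0,0,0,0,0,72],[0,0,0,0,0,0,72],[0,0,0,0,0,0,72],[0,0,0,0,0,0,72],[0,0,0,0,0,0,72]]]}}

```text
clock: 41.7
eef_pos: [0.6798, -0.0246, 0.0653]
tool_rot: [-0.029, 0.857, 0.015, 0.514]
ft_force: [-0.7, -0.8, -0.7]
grip_width: 0.0719
```

Call:
{"name": "jog_arm", "arguments": {"deltas": [[[0,0,-20,0,0,0,72],[0,0,-35,0,0,0,72],[0,0,-40,0,0,0,72],[0,0,-30,0,0,0,72],[0,0,0,0,0,0,72]]]}}

```text
clock: 42.2
eef_pos: [0.5804, -0.0336, 0.1315]
tool_rot: [-0.03, 0.857, 0.015, 0.515]
ft_force: [0.8, 0.4, 0.8]
grip_width: 0.0721
```

```bash
cat > stand.py <<'E'
from h import *
BX['tinup']=rectp(36,50)
c,im=snap('top',sys.argv[1])
for d in masks_of('tin_a','top'):
    if d['at'][0]<370: print('tin',d['conf'],d['at'],fit_box('tinup',d['pixels'],[668,px2w('top',[d['at']],.1,c)[0,1]*1000,3],'top',c,100,8), 'flat fit',fit_box('tin',d['pixels'],[668,px2w('top',[d['at']],.03,c)[0,1]*1000,3],'top',c,36,8)[1])
E
python3 stand.py t3.png; python3 -c "
from h import *
st(); plan2(500,-200,220,183.5)
snap('wrist','w16.png')"
```

```text
tin 0.28 [195.6, 190.7] (array([668. , 288.9,   3. ]), np.float64(0.0)) flat fit 0.141
t 42.3 tcp [579.4 -33.  128.5] x [-0.473 -0.035 -0.881] z [ 0.879  0.058 -0.474] f [ 0.3 -0.9 -0.5] tq [-0.05  0.9   0.03] w 71.9 j [ -9.2  19.  -62.3 -52.4  11.4  -6.4]
9 rows; gain rotation end [ 0.  61.7  0.4]
[-4.1, -17.9, -13.7, 0.0, 6.9, 0.0, 85], [-2.5, -17.9, -14.0, 0.0, 6.9, 0.0, 85], [-0.8, -17.9, -14.2, 0.0, 6.9, 0.0, 85], [0.9, -17.9, -14.2, 0.0, 6.9, 0.0, 85], [2.6, -18.0, -14.0, 0.0, 6.9, 0.0, 85],
[4.2, -18.0, -13.6, 0.0, 6.9, 0.0, 85], [5.8, -18.0, -13.0, 0.0, 6.9, 0.0, 85], [7.3, -18.0, -12.2, 0.0, 6.9, 0.0, 85], [8.7, -18.0, -11.3, 0.0, 6.9, 0.0, 85],
```

```bash
cat > stand.py <<'E'
from h import *
BX['tinup']=rectp(36,50); BX['tinside']=rectp(100,36)
for n in ('scene','top'):
    c,im=snap(n,n+sys.argv[1]); r,g,b=[im[...,i].astype(int) for i in range(3)]
    m=(g>r*1.25)&(g<110)&(g>b)
    roi=fill([cv2.convexHull(np.vstack([w2px(n,lift(place(rectp(110,220),STAND),z),c) for z in (8,112)]).astype(np.float32)).reshape(-1,2)])[::S,::S]>0
    m=cv2.morphologyEx((m&roi).astype(np.uint8),cv2.MORPH_CLOSE,np.ones((9,9)))
    N,L,s,_=cv2.connectedComponentsWithStats(m)
    for i in range(1,N):
        if s[i,4]<60: continue
        h=cv2.findContours((L==i).astype(np.uint8),0,1)[0][0]; M=np.zeros((400,640),np.uint8); cv2.fillPoly(M,[cv2.convexHull(h)],1)
        w=px2w(n,[[s[i,0]+s[i,2]/2,s[i,1]+s[i,3]/2]],.058,c)[0]*1000
        for k,hh in (('tinup',100),('tin',36),('tinside',50)):
            print(n,k,s[i].tolist(),*[fit_box(k,M>0,[w[0],w[1],a],n,c,hh,8) for a in (3.5,93.5)])
E
python3 stand.py 3.png
```

```text
scene tinup [271, 217, 25, 37, 649] (array([665.27, -26.4 , -15.29]), np.float64(0.825)) (array([660.75, -29.56, 115.06]), np.float64(0.762))
scene tin [271, 217, 25, 37, 649] (array([646.32, -52.07,  55.37]), np.float64(0.727)) (array([646.67, -51.8 ,  57.15]), np.float64(0.727))
scene tinside [271, 217, 25, 37, 649] (array([645.18, -48.3 ,  44.79]), np.float64(0.602)) (array([650.3 , -48.08,  65.47]), np.float64(0.682))
top tinup [302, 134, 17, 19, 222] (array([673.72, -24.36,   5.99]), np.float64(0.75)) (array([669.03, -23.88, 118.15]), np.float64(0.647))
top tin [302, 134, 17, 19, 222] (array([678.1 , -23.99,   2.43]), np.float64(0.461)) (array([680.85, -21.91,  94.74]), np.float64(0.424))
top tinside [302, 134, 17, 19, 222] (array([669.66, -24.63,  17.08]), np.float64(0.432)) (array([679.51, -22.49,  94.34]), np.float64(0.461))
```

The first tin stands upright at the stand's +y half; both cameras fit it best as upright. Next is the second tin.

Call:
{"name": "jog_arm", "arguments": {"deltas": [[[-4,-18,-14,0,6.9,0,75],[-2.5,-18,-14,0,6.9,0,75],[-1,-18,-14,0,6.9,0,75],[1,-18,-14,0,6.9,0,75],[2.6,-18,-14,0,6.9,0,75]]]}}

```text
clock: 42.95
eef_pos: [0.5469, -0.0952, 0.1383]
tool_rot: [-0.033, 0.949, 0.01, 0.313]
ft_force: [1.2, 0.2, 0.0]
grip_width: 0.0753
```

Call:
{"name": "jog_arm", "arguments": {"deltas": [[[4,-18,-13.6,0,6.9,0,75],[6,-18,-13,0,6.9,0,75],[7,-18,-12,0,6.9,0,75],[9,-18,-11,0,6.9,0,75]]]}}

```text
clock: 43.35
eef_pos: [0.5034, -0.1688, 0.1675]
tool_rot: [-0.036, 0.997, 0.004, 0.072]
ft_force: [1.5, 0.4, -0.6]
grip_width: 0.0751
```

```bash
python3 -c "
from h import *
st(); plan2(567,-411,150,43.8)"
```

```text
t 43.35 tcp [ 503.4 -168.8  167.5] x [-0.987 -0.071 -0.143] z [ 0.142  0.012 -0.99 ] f [ 1.5  0.4 -0.6] tq [-0.04  0.1  -0.05] w 75.1 j [-20.6  13.8 -10.2  58.6   3.5 -24.5]
19 rows; gain rotation end [ 10.1   3.5 140. ]
[-2.3, -13.0, 1.2, 0.5, 0.2, 7.4, 85], [-3.9, -12.5, 1.3, 0.5, 0.2, 7.4, 85], [-5.5, -11.9, 1.4, 0.5, 0.2, 7.4, 85], [-7.0, -11.1, 1.5, 0.5, 0.2, 7.4, 85], [-8.4, -10.1, 1.6, 0.5, 0.2, 7.4, 85],
[-9.6, -8.9, 1.7, 0.5, 0.2, 7.4, 85], [-10.7, -7.6, 1.7, 0.5, 0.2, 7.4, 85], [-11.6, -6.2, 1.7, 0.5, 0.2, 7.4, 85], [-12.3, -4.6, 1.7, 0.5, 0.2, 7.4, 85], [-12.7, -3.0, 1.7, 0.5, 0.2, 7.4, 85],
[-13.0, -1.3, 1.7, 0.5, 0.2, 7.4, 85], [-13.1, 0.4, 1.7, 0.5, 0.2, 7.4, 85], [-12.9, 2.1, 1.6, 0.5, 0.2, 7.4, 85], [-12.6, 3.7, 1.6, 0.5, 0.2, 7.4, 85], [-12.0, 5.3, 1.5, 0.5, 0.2, 7.4, 85],
[-11.2, 6.8, 1.4, 0.5, 0.2, 7.4, 85], [-10.3, 8.2, 1.3, 0.5, 0.2, 7.4, 85], [-9.1, 9.5, 1.2, 0.5, 0.2, 7.4, 85], [-7.8, 10.6, 1.0, 0.5, 0.2, 7.4, 85],
```

Call:
{"name": "jog_arm", "arguments": {"deltas": [[[-2,-13,0.5,0.5,0.2,7.4,75],[-4,-12.5,0.5,0.5,0.2,7.4,75],[-5.5,-12,0.5,0.5,0.2,7.4,75],[-7,-11,0.5,0.5,0.2,7.4,75],[-8.4,-10,0.5,0.5,0.2,7.4,75]]]}}

```text
clock: 43.85
eef_pos: [0.5219, -0.2348, 0.1587]
tool_rot: [0.295, 0.954, 0.005, 0.051]
ft_force: [-0.4, -0.1, 0.5]
grip_width: 0.0749
```

Call:
{"name": "jog_arm", "arguments": {"deltas": [[[-9.6,-9,0.5,0.5,0.2,7.4,75],[-10.7,-7.6,0.5,0.5,0.2,7.4,75],[-11.6,-6.2,0.5,0.5,0.2,7.4,75],[-12.3,-4.6,0.5,0.5,0.2,7.4,75],[-12.7,-3,0.5,0.5,0.2,7.4,75]]]}}

```text
clock: 44.35
eef_pos: [0.5351, -0.2989, 0.1457]
tool_rot: [0.593, 0.805, 0.001, 0.022]
ft_force: [0.6, -0.8, -0.3]
grip_width: 0.075
```

Call:
{"name": "jog_arm", "arguments": {"deltas": [[[-13,-1.3,0.5,0.5,0.2,7.4,75],[-13,0.4,0.5,0.5,0.2,7.4,75],[-13,2,0.5,0.5,0.2,7.4,75],[-12.6,3.7,0.5,0.5,0.2,7.4,75],[-12,5.3,0.5,0.5,0.2,7.4,75]]]}}

```text
clock: 44.85
eef_pos: [0.547, -0.3627, 0.13]
tool_rot: [0.825, 0.565, -0.009, -0.008]
ft_force: [0.8, 0.1, 0.2]
grip_width: 0.075
```

Call:
{"name": "jog_arm", "arguments": {"deltas": [[[-11,6.8,0.5,0.5,0.2,7.4,75],[-10,8,0.5,0.5,0.2,7.4,75],[-9,9.5,0.5,0.5,0.2,7.4,75],[-8,10.6,0.5,0.5,0.2,7.4,75],[0,0,0,0,0,0,75]]]}}

```text
clock: 45.35
eef_pos: [0.555, -0.4144, 0.1103]
tool_rot: [0.945, 0.325, -0.021, -0.032]
ft_force: [-0.6, 0.4, -0.3]
grip_width: 0.0753
```

```bash
python3 -c "
from h import *
st()"; python3 tins.py wrist w17.png;  python3 -c "
from h import *
plan2(567.4,-410.7,80,43.8)"
```

```text
t 45.35 tcp [ 555.  -414.4  110.3] x [ 0.788  0.616 -0.018] z [-0.06   0.047 -0.997] f [-0.6  0.4 -0.3] tq [-0.03 -0.06  0.03] w 75.3 j [-3.680e+01  4.370e+01  3.030e+01  8.100e+01  1.000e-01  1.052e+02]
tin 0.97 [331.4, 183.2] (array([ 567.15, -410.6 ,   43.12]), np.float64(0.951))
1 rows; gain rotation end [-4.4  0.8 -5.6]
[11.5, 8.6, 30.1, -4.4, 0.8, -5.6, 85],
```

Call:
{"name": "jog_arm", "arguments": {"deltas": [[[11,8,5,-4.4,0.8,-5.6,75],[0,0,15,0,0,0,75],[0,0,15,0,0,0,75],[0,0,0,0,0,0,75],[0,0,0,0,0,0,75]]]}}

```text
clock: 45.95
eef_pos: [0.5686, -0.4061, 0.072]
tool_rot: [0.924, 0.382, 0.0, -0.001]
ft_force: [0.3, 0.1, 0.5]
grip_width: 0.0752
```

```bash
python3 -c "
from h import *
st();plan2(567.2,-410.6,45,43.3)"
```

```text
t 45.95 tcp [ 568.6 -406.1   72. ] x [0.708 0.706 0.001] z [-0.     0.001 -1.   ] f [0.3 0.1 0.5] tq [-0.03  0.05 -0.02] w 75.2 j [-35.6  42.   21.3  69.4   0.1  99.5]
1 rows; gain rotation end [-0.1 -0.   1.6]
[-4.2, 2.2, 27.0, -0.1, -0.0, 1.6, 85],
```

Call:
{"name": "jog_arm", "arguments": {"deltas": [[[-4.2,2,12,0,0,1.6,75],[0,0,20,0,0,0,75],[0,0,18,0,0,0,75],[0,0,6,0,0,0,75],[0,0,0,0,0,0,75]]]}}

```text
clock: 46.45
eef_pos: [0.569, -0.4122, 0.0165]
tool_rot: [0.93, 0.368, 0.002, 0.002]
ft_force: [0.3, -0.0, 0.0]
grip_width: 0.075
```

```bash
python3 -c "
from h import *
st();plan2(567.2,-410.6,5,43.3)"
```

```text
t 46.45 tcp [ 569.  -412.2   16.5] x [0.729 0.684 0.002] z [ 0.005 -0.003 -1.   ] f [ 0.3 -0.   0. ] tq [-0.02  0.02  0.02] w 75.0 j [-35.9  44.8  17.9  62.8   0.  100.9]
1 rows; gain rotation end [ 0.3 -0.1 -0.1]
[-0.2, -2.5, 11.5, 0.3, -0.1, -0.1, 85],
```

Call:
{"name": "jog_arm", "arguments": {"deltas": [[[0,-2.5,9,0.3,0,0,75],[0,0,3,0,0,0,40],[0,0,0,0,0,0,40],[0,0,0,0,0,0,40],[0,0,0,0,0,0,40]]]}}

```text
clock: 46.95
eef_pos: [0.568, -0.411, 0.0058]
tool_rot: [0.93, 0.368, 0.002, 0.001]
ft_force: [-0.6, -0.3, -2.2]
grip_width: 0.0491
```

Call:
{"name": "jog_arm", "arguments": {"deltas": [[[0,0,0,0,0,0,40],[0,0,-12,0,0,0,40],[0,0,-12,0,0,0,40],[0,0,0,0,0,0,40],[0,0,0,0,0,0,40]]]}}

```text
clock: 47.45
eef_pos: [0.5671, -0.4102, 0.0304]
tool_rot: [0.93, 0.368, 0.001, -0.001]
ft_force: [-0.7, 0.9, -4.8]
grip_width: 0.0493
```

```bash
python3 -c "
from h import *
st();t=[]
for i in range(8):
    o=get_obs(); camera('top'); t.append(pose()[:3,:3].T@o['ft_torque'])
print(np.mean(t,0).round(3),np.std(t,0).round(3))"
```

```text
t 47.45 tcp [ 567.1 -410.2   30.4] x [0.73  0.684 0.002] z [ 0.001  0.002 -1.   ] f [-0.7  0.9 -4.8] tq [ 0.07 -0.08 -0.02] w 49.3 j [-3.590e+01  4.400e+01  1.870e+01  6.470e+01  1.000e-01  1.009e+02]
[-0.032  0.106 -0.013] [0.042 0.031 0.025]
```

The heavy end is at tool -x. I'll set it down and regrip with a -30° tilt.

Call:
{"name": "jog_arm", "arguments": {"deltas": [[[0,0,12,0,0,0,40],[0,0,11,0,0,0,40],[0,0,2,0,0,0,40],[0,0,0,0,0,0,70],[0,0,0,0,0,0,70]]]}}

```text
clock: 48.35
eef_pos: [0.5684, -0.4113, 0.0059]
tool_rot: [0.93, 0.368, 0.002, 0.001]
ft_force: [-0.1, -0.7, 0.2]
grip_width: 0.0699
```

Call:
{"name": "jog_arm", "arguments": {"deltas": [[[0,0,-1,0,0,0,70],[0,0,0,0,-7.5,0,70],[0,0,0,0,-7.5,0,70],[0,0,0,0,-7.5,0,70],[0,0,0,0,-7.5,0,70]]]}}

```text
clock: 48.85
eef_pos: [0.567, -0.4193, 0.0132]
tool_rot: [0.899, 0.348, -0.244, 0.104]
ft_force: [-0.4, -0.0, -0.5]
grip_width: 0.0699
```

```bash
python3 -c "
from h import *
st(); plan2(567.2,-410.6,6,Rm=tilt(43.1,-30))"
```

```text
t 48.85 tcp [ 567.  -419.3   13.2] x [ 0.638  0.575 -0.512] z [-0.367 -0.357 -0.859] f [-0.4 -0.  -0.5] tq [ 0.38 -0.39 -0.04] w 69.9 j [-24.6  55.3  31.8  78.6 -28.5 116.2]
1 rows; gain rotation end [ 0.6  0.8 -0.9]
[8.8, -6.4, 3.0, 0.6, 0.8, -0.9, 85],
```

Call:
{"name": "jog_arm", "arguments": {"deltas": [[[8,-6,3,0.6,0.8,-0.9,70],[0,0,0,0,0,0,70],[0,0,0,0,0,0,70]]]}}

```text
clock: 49.15
eef_pos: [0.5691, -0.4068, 0.0014]
tool_rot: [0.897, 0.358, -0.24, 0.093]
ft_force: [0.0, -0.1, 1.0]
grip_width: 0.0699
```

```bash
python3 -c "
from h import *
st(); plan2(567.2,-410.6,7,Rm=tilt(43.1,-30))"
```

```text
t 49.15 tcp [ 569.1 -406.8    1.4] x [ 0.628  0.599 -0.497] z [-0.364 -0.338 -0.868] f [ 0.  -0.1  1. ] tq [ 0.3  -0.35  0.01] w 69.9 j [-24.1  55.7  31.2  78.1 -27.2 115.4]
1 rows; gain rotation end [-0.1 -0.2  0.5]
[-6.2, 1.4, -2.9, -0.1, -0.2, 0.5, 85],
```

Call:
{"name": "jog_arm", "arguments": {"deltas": [[[-3,1.4,-4,0,-0.2,0.5,60],[0,0,0,0,0,0,40],[0,0,0,0,0,0,40],[0,0,0,0,0,0,40],[0,0,0,0,0,0,40]]]}}

```text
clock: 49.65
eef_pos: [0.5672, -0.4119, 0.0094]
tool_rot: [0.901, 0.35, -0.238, 0.093]
ft_force: [1.2, 0.9, -4.4]
grip_width: 0.0493
```

```bash
python3 -c "
from h import *
st();T=pose(); off=T[:3,:3].T@(np.array([567.2,-410.6,18])-T[:3,3]*1000); ax=np.array([np.cos(np.radians(43.1)),np.sin(np.radians(43.1)),0]); print('off',off.round(1),'axis in tool',(T[:3,:3].T@ax).round(3))
print('up in tool',(T[:3,:3].T@[0,0,1]).round(3))"
```

```text
t 49.65 tcp [ 567.2 -411.9    9.4] x [ 0.642  0.587 -0.494] z [-0.363 -0.335 -0.87 ] f [ 1.2  0.9 -4.4] tq [ 0.77 -0.84  0.03] w 49.3 j [-24.6  55.2  31.6  78.7 -27.1 115.9]
off [-3.5 -1.  -8. ] axis in tool [ 0.87  -0.011 -0.494]
up in tool [-0.494  0.002 -0.87 ]
```

Call:
{"name": "jog_arm", "arguments": {"deltas": [[[-15,0,-26,0,0,0,40],[-15,0,-26,0,0,0,40],[-20,0,-34,0,0,0,40],[-20,0,-34,0,0,0,40],[0,0,0,0,0,0,40]]]}}

```text
clock: 50.15
eef_pos: [0.5619, -0.4125, 0.1456]
tool_rot: [0.901, 0.35, -0.241, 0.087]
ft_force: [0.8, -0.7, -2.7]
grip_width: 0.0491
```

```bash
python3 -c "
from h import *
st();t=[]
for i in range(4):
    o=get_obs(); camera('wrist'); t.append(o['ft_torque'])
print('d tool', (pose()[:3,:3].T@(np.mean(t,0)-[.3,-.35,.01])).round(3)); plan2(560,-129,190,3.5)"
```

```text
t 50.15 tcp [ 561.9 -412.5  145.6] x [ 0.638  0.589 -0.496] z [-0.373 -0.326 -0.868] f [ 0.8 -0.7 -2.7] tq [ 0.61 -0.85  0.09] w 49.1 j [-24.9  50.2  41.9  94.7 -26.9 115.7]
d tool [-0.038  0.653 -0.017]
7 rows; gain rotation end [ 8.7 29.3 38.3]
[20.1, -29.8, -19.5, 1.2, 4.2, 5.5, 85], [18.5, -32.0, -17.5, 1.2, 4.2, 5.5, 85], [16.5, -34.0, -15.5, 1.2, 4.2, 5.5, 85], [14.3, -35.8, -13.6, 1.2, 4.2, 5.5, 85], [11.7, -37.3, -11.8, 1.2, 4.2, 5.5, 85],
[8.9, -38.6, -10.3, 1.2, 4.2, 5.5, 85], [5.8, -39.5, -8.9, 1.2, 4.2, 5.5, 85],
```

Call:
{"name": "jog_arm", "arguments": {"deltas": [[[20,-30,-20,1.2,4.2,5.5,40],[18.5,-32,-18,1.2,4.2,5.5,40],[16.5,-34,-16,1.2,4.2,5.5,40],[14,-36,-14,1.2,4.2,5.5,40],[12,-37,-12,1.2,4.2,5.5,40]]]}}

```text
clock: 50.85
eef_pos: [0.5545, -0.204, 0.1572]
tool_rot: [0.99, 0.113, -0.08, 0.016]
ft_force: [0.4, -0.0, -4.9]
grip_width: 0.0491
```

Call:
{"name": "jog_arm", "arguments": {"deltas": [[[9,-38,-10,1.2,4.2,5.5,40],[6,-35,-9,1.2,4.2,5.5,40],[0,0,0,0,0,0,40]]]}}

```text
clock: 51.15
eef_pos: [0.5519, -0.122, 0.1675]
tool_rot: [1.0, 0.014, -0.011, -0.008]
ft_force: [0.6, -0.9, -4.0]
grip_width: 0.049
```

```bash
python3 -c "
from h import *
st();off=np.array([-3.5,-1,-8]);Rf=tilt(3.5,60.4);f=fin(off,-52,Rf,70);print(f);plan2(f[0],f[1],f[2],Rm=Rf)"
```

```text
t 51.15 tcp [ 551.9 -122.   167.5] x [ 0.999  0.029 -0.023] z [-0.023  0.015 -1.   ] f [ 0.6 -0.9 -4. ] tq [-0.15 -0.17 -0.04] w 49.0 j [-12.8  24.2   5.5  72.7   0.5 165.6]
[ 680.40412974 -129.87095265  127.09169732]
9 rows; gain rotation end [ 0.2 61.7 -2.2]
[14.3, 1.3, 4.1, 0.0, 6.9, -0.2, 85], [13.7, 1.4, 5.8, 0.0, 6.9, -0.2, 85], [12.9, 1.5, 7.4, 0.0, 6.9, -0.2, 85], [12.0, 1.5, 8.9, 0.0, 6.9, -0.2, 85], [10.8, 1.6, 10.3, 0.0, 6.9, -0.2, 85],
[9.5, 1.6, 11.5, 0.0, 6.9, -0.2, 85], [8.0, 1.7, 12.5, 0.0, 6.9, -0.2, 85], [6.5, 1.7, 13.4, 0.0, 6.9, -0.2, 85], [4.8, 1.7, 14.1, 0.0, 6.9, -0.2, 85],
```

Call:
{"name": "jog_arm", "arguments": {"deltas": [[[14,1.3,2,0,7,-0.2,40],[14,1.4,4,0,7,-0.2,40],[13,1.5,6,0,7,-0.2,40],[12,1.5,8,0,7,-0.2,40],[11,1.6,10,0,7,-0.2,40]]]}}

```text
clock: 51.65
eef_pos: [0.6169, -0.1265, 0.1395]
tool_rot: [0.958, 0.022, 0.287, -0.01]
ft_force: [1.0, 0.1, -5.5]
grip_width: 0.0495
```

Call:
{"name": "jog_arm", "arguments": {"deltas": [[[9.5,1.6,11,0,7,-0.2,40],[8,1.7,12,0,7,-0.2,40],[6.5,1.7,13,0,7,-0.2,40],[5,1.7,13,0,7,-0.2,40],[0,0,0,0,0,0,40]]]}}

```text
clock: 52.15
eef_pos: [0.652, -0.1321, 0.1036]
tool_rot: [0.884, 0.02, 0.466, -0.011]
ft_force: [-1.5, 0.1, -6.8]
grip_width: 0.0492
```

Call:
{"name": "jog_arm", "arguments": {"deltas": [[[0,0,0,0,0,0,40]]]}}

```text
clock: 52.25
eef_pos: [0.6495, -0.1322, 0.0993]
tool_rot: [0.887, 0.019, 0.462, -0.011]
ft_force: [0.7, -0.2, -3.9]
grip_width: 0.0492
```

```bash
python3 -c "
from h import *
st();off=np.array([-3.5,-1,-8]);Rf=tilt(3.5,60.4);f=fin(off,-52,Rf,30);print(f);plan2(f[0],f[1],f[2],Rm=Rf,step=25)"
```

```text
t 52.25 tcp [ 649.5 -132.2   99.3] x [0.573 0.023 0.82 ] z [ 0.819  0.037 -0.573] f [ 0.7 -0.2 -3.9] tq [-0.08  1.6  -0.01] w 49.2 j [-19.7  23.  -45.3 -31.2  18.1 167. ]
[ 680.40412974 -129.87095265   87.09169732]
2 rows; gain rotation end [ 0.8  5.4 -0.7]
[3.9, -0.5, 16.2, 0.4, 2.7, -0.3, 85], [3.1, -0.3, 16.4, 0.4, 2.7, -0.3, 85],
```

Call:
{"name": "jog_arm", "arguments": {"deltas": [[[4,-0.5,16,0.4,2.9,-0.3,40],[4,0,16,0.4,2.9,-0.3,40],[0,0,0,0,0,0,40],[0,0,0,0,0,0,40]]]}}

```text
clock: 52.65
eef_pos: [0.6805, -0.1315, 0.0852]
tool_rot: [0.865, 0.025, 0.501, -0.015]
ft_force: [-0.3, 0.3, -4.3]
grip_width: 0.049
```

```bash
python3 -c "
from h import *
st();off=np.array([-3.5,-1,-8]);Rf=tilt(3.5,60.4);f=fin(off,-52,Rf,4);print(f);plan2(f[0],f[1],f[2],Rm=Rf,step=15)"
```

```text
t 52.65 tcp [ 680.5 -131.5   85.2] x [0.497 0.027 0.867] z [ 0.866  0.051 -0.498] f [-0.3  0.3 -4.3] tq [-0.08  1.7  -0.03] w 49.0 j [-19.4  30.4 -44.9 -43.3  19.6 168.3]
[ 680.40412974 -129.87095265   61.09169732]
2 rows; gain rotation end [ 0.1  0.3 -0.2]
[-10.4, -0.8, 6.0, 0.1, 0.1, -0.1, 85], [-10.5, -0.8, 6.0, 0.1, 0.1, -0.1, 85],
```

Call:
{"name": "jog_arm", "arguments": {"deltas": [[[-10.5,-0.8,6,0.1,0.1,0,40],[-10.5,-0.8,6,0,0,0,40],[0,0,0,0,0,0,40],[0,0,0,0,0,0,40]]]}}

```text
clock: 53.05
eef_pos: [0.6819, -0.131, 0.0652]
tool_rot: [0.865, 0.025, 0.501, -0.015]
ft_force: [1.2, -0.6, -5.1]
grip_width: 0.0491
```

```bash
python3 -c "
from h import *
st();off=np.array([-3.5,-1,-8]);Rf=tilt(3.5,60.4);f=fin(off,-52,Rf,1);print(f);plan2(f[0],f[1],f[2],Rm=Rf,step=15)"
```

```text
t 53.05 tcp [ 681.9 -131.    65.2] x [0.496 0.029 0.868] z [ 0.866  0.051 -0.497] f [ 1.2 -0.6 -5.1] tq [-0.07  1.63 -0.01] w 49.1 j [-19.3  33.6 -45.1 -46.9  19.5 168.3]
[ 680.40412974 -129.87095265   58.09169732]
1 rows; gain rotation end [ 0.1  0.2 -0.1]
[-6.9, -1.2, 2.3, 0.1, 0.2, -0.1, 85],
```

Call:
{"name": "jog_arm", "arguments": {"deltas": [[[-6,-1,2,0,0.2,0,40],[-1.5,0,0.8,0,0,0,40],[0,0,0,0,0,0,40]]]}}

```text
clock: 53.35
eef_pos: [0.6816, -0.1306, 0.0603]
tool_rot: [0.863, 0.026, 0.504, -0.014]
ft_force: [0.4, -0.7, -4.5]
grip_width: 0.0494
```

Call:
{"name": "jog_arm", "arguments": {"deltas": [[[-2,0,0.8,0,0,0,40],[-1,0,0.5,0,0,0,40]]]}}

```text
clock: 53.55
eef_pos: [0.6817, -0.1307, 0.0581]
tool_rot: [0.862, 0.026, 0.505, -0.014]
ft_force: [-4.0, -0.3, 0.6]
grip_width: 0.049
```

Call:
{"name": "jog_arm", "arguments": {"deltas": [[[0,0,0,0,0,0,72],[0,0,0,0,0,0,72],[0,0,0,0,0,0,72],[0,0,0,0,0,0,72],[0,0,0,0,0,0,72]]]}}

```text
clock: 54.05
eef_pos: [0.6861, -0.1319, 0.0644]
tool_rot: [0.859, 0.027, 0.511, -0.012]
ft_force: [-0.0, -0.6, 0.0]
grip_width: 0.0721
```

Call:
{"name": "jog_arm", "arguments": {"deltas": [[[0,0,-20,0,0,0,72],[0,0,-35,0,0,0,72],[0,0,-40,0,0,0,72],[0,0,-40,0,0,0,72],[0,0,-40,0,0,0,72]]]}}

```text
clock: 54.55
eef_pos: [0.5324, -0.1399, 0.1494]
tool_rot: [0.858, 0.03, 0.513, -0.012]
ft_force: [-0.4, -1.0, 0.0]
grip_width: 0.072
```

Call:
{"name": "jog_arm", "arguments": {"deltas": [[[0,0,-30,0,0,0,72],[0,0,0,0,0,0,72],[0,0,0,0,0,0,72],[0,0,0,0,0,0,72],[0,0,0,0,0,0,72]]]}}

```text
clock: 55.05
eef_pos: [0.5079, -0.1453, 0.1702]
tool_rot: [0.857, 0.03, 0.514, -0.01]
ft_force: [-0.7, 0.3, -0.4]
grip_width: 0.0723
```

```bash
python3 stand.py 4.png; python3 -c "
from h import *
st()
for n in ['spoon_box','sugar_box','filter_box']:
    c=cam('top')
    for d in masks_of(n,'top')[:4]: print(n,d['conf'],d['at'])
a=cv2.imread('pics/scene4.png')[60:380,120:520]; b=cv2.imread('pics/top4.png')[90:300,120:500]
a=cv2.resize(a,(520,416),interpolation=cv2.INTER_CUBIC)[:, :]; b=cv2.resize(b,(280,155)); 
o=np.zeros((571,520,3),np.uint8); o[:416]=a; o[416:,:280]=b
t=cv2.imread('pics/top4.png')[120:180,270:390]; o[416:536,280:520]=cv2.resize(t,(240,120),interpolation=cv2.INTER_CUBIC); cv2.imwrite('pics/final.png',o)"
```

```text
scene tinup [238, 195, 58, 59, 1289] (array([668.  , -70.85,  12.04]), np.float64(0.45)) (array([670.41, -62.61,  77.23]), np.float64(0.408))
scene tin [238, 195, 58, 59, 1289] (array([653.07, -83.62, -84.52]), np.float64(0.585)) (array([652.72, -85.53,  98.73]), np.float64(0.588))
scene tinside [238, 195, 58, 59, 1289] (array([656.01, -80.01, -76.47]), np.float64(0.554)) (array([656.47, -75.76, 103.58]), np.float64(0.556))
top tinup [340, 132, 18, 19, 233] (array([ 676.82, -130.89,   -5.79]), np.float64(0.726)) (array([ 677.29, -132.57,  102.12]), np.float64(0.631))
top tin [340, 132, 18, 19, 233] (array([ 689.07, -135.47,   -3.87]), np.float64(0.444)) (array([ 687.21, -134.74,   93.54]), np.float64(0.419))
top tinside [340, 132, 18, 19, 233] (array([ 677.08, -131.56,    3.82]), np.float64(0.409)) (array([ 686.25, -141.06,   96.4 ]), np.float64(0.47))
top tinup [302, 134, 17, 19, 229] (array([673.72, -24.36,   5.99]), np.float64(0.755)) (array([669.03, -23.88, 118.15]), np.float64(0.648))
top tin [302, 134, 17, 19, 229] (array([676.28, -24.26,   4.49]), np.float64(0.462)) (array([680.85, -21.91,  94.74]), np.float64(0.427))
top tinside [302, 134, 17, 19, 229] (array([669.66, -24.63,  17.08]), np.float64(0.433)) (array([679.51, -22.49,  94.34]), np.float64(0.462))
t 55.15 tcp [ 507.9 -145.2  169.9] x [0.47  0.041 0.882] z [ 0.88   0.049 -0.472] f [-0.5  0.6  0.2] tq [-0.07  0.92  0.01] w 72.1 j [-33.6   6.4 -62.3 -34.8  31.9 159.7]
spoon_box 0.72 [236.1, 193.5]
sugar_box 0.93 [205.4, 190.5]
sugar_box 0.88 [411.2, 290.3]
sugar_box 0.71 [246.0, 264.6]
sugar_box 0.47 [252.4, 122.4]
filter_box 0.73 [196.4, 190.1]
filter_box 0.62 [178.5, 182.1]
```

View pics/final.png

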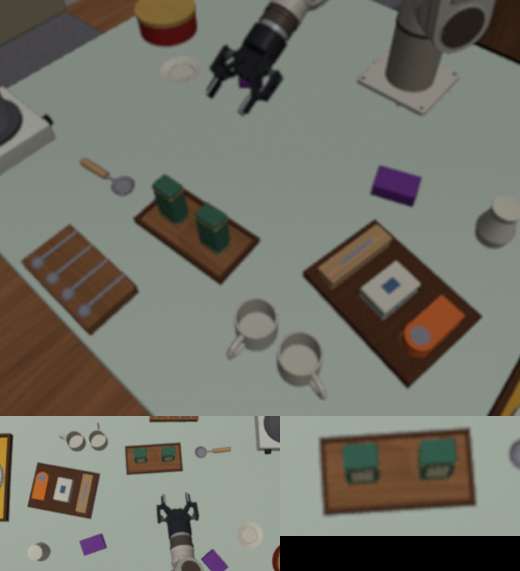

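Both tins stand upright in the stand at (170,200) and (212,228) in the composite picture. All three boxes are in the case, the bystanders are where they were, and the gripper is clear.

```bash
python3 -c "
from workcell import *
print(job_done(), get_obs()['clock'])"
```

```text
the job is handed in; nothing more can be done
the job is handed in; nothing more can be done
```

The coffee set is packed and I handed the job in, with the robot's clock at about 55 s of the 208 s allowed.

- **Boxes:** the spoon, sugar and filter boxes are each in their pocket, with the filter's round end at the pocket's round end. I pressed each one down with the closed fingers. All three tops read 42 mm (8 mm floor + 34 mm box), so they sit flat. The filter box had been knocked aside before I reached it; a close look found it again.
- **Tins:** both stand upright in the stand, one in each half. I told the heavy end from the moment when lifting each tin: -0.125 N m about the tool's y axis for the first and +0.106 for the second, at about 4.4 N of weight. The larger moment after regripping nearer the light end agreed for both.
- **Last checks:** the final pictures show both tins upright, all three boxes in the case, and the cups, jug, saucer, loose spoon and purple boxes apparently where they were. The gripper was clear of everything. The top camera also fitted each tin best as upright.
- **What disagreed:** the last numeric fit from the scene camera was no use, because it merged the two tins into one shape. I went by the top-camera fit and the picture itself instead. The heavy-end finding rests on the moment readings; nothing visible confirmed it, as the tins did not sag in the grip.

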